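# Hang casting trees on a balance drying bar

### The arm

A 7-joint arm with a two-finger parallel gripper is mounted at the origin on the work surface. World frame = base frame: x ahead of the robot, y to its left, z up, the work surface at z = 0. Lengths are in mm, angles in rad, forces in N, time in s.
With the tool pointing down it reaches from about 425 to 1025 mm from the base axis. Payload 9.4 kg.
Tool frame: the origin (TCP) lies at the very end of the fingers, on their centre line; the grasp point (between the pads) lies 19 mm behind it; z points along the fingers, y is the line along which they close (so a half turn about z gives the same grasp; the last joint's range is limited). The gripper opens to 93 mm and grips with 3 to 60 N. Pads are 15 mm wide; open, the fingers measure 128 mm over their backs; the gripper's body (75 mm by 188 mm) begins 65 mm behind the grasp point.
Start: joints at [-1.194, 0.599, -0.003, 1.599, 0.002, 0.943, -0.08], TCP at [317.834, 651.618, 183.118] pointing down, gripper open.
Joint ranges: [-2.57, 2.57], [-0.35, 1.97], [-1.29, 1.29], [0.11, 2.56], [-1.05, 4.19], [0.11, 1.86], [-2.63, 2.63]. Speed limits (rad/s): [2.22, 2.22, 3.01, 3.01, 3.14, 3.14, 3.14].

### API

Orientations are given as a rotation vector (axis times angle).
In Python, from station import r gives the robot as it stands.
- The arm moves only by the tool arm_command, never from a script. Its argument "increments" is a list of rows, each an object with "delta_pos": the shift along the world's x, y, z in m, a list of three; "twist": the turn, a rotation vector about the world's x, y, z in rad, a list of three. A call has 1 to 20 rows; each row is the pose to reach, as a shift and turn from the pose commanded when the call began; what a row does not reach only later rows make up. A row lasts 1/10 s, in which the tool goes at most 50 mm and 8.59 degrees, less where a joint would pass 70% of its speed; a pose out of reach is approached as far as the arm can. A call with a gripper value outside its range is refused whole. "grip" is the finger opening in m, from 0 to 0.093, set as the call begins (left out, the last holds). The fingers move at their own pace and stop on an object; the grip force is fixed at half the most. Time passes only in rows, so rows that repeat a pose let the fingers close. It gives the time, the measured TCP pose, the force, the opening and the grip force at its end, in the units of the state.
- r.get_state(): the state, without advancing time (a new reading comes with each control period).
- r.snapshot(name): name is "side" or "top" or "wrist"; returns the picture (400x640x3 uint8, red, green, blue); there is no depth.
- r.calibration(name): a dict with "vertical_fov" (degrees; the focal length in pixels is half the picture's height over the tangent of half this angle, whatever the lens; pixels are square), "cx", "cy" (the principal point, pixels), "k1" (the pictures are not rectified: a ray, as slopes to the right and down, at radius r is drawn at 1 + k1 r^2 times it, then the intrinsics apply), "rvec" (rotation vector, rad) and "tvec" (3), from world to camera coordinates, as OpenCV has them. Camera axes: x right, y down, z forward; pixel columns grow to the right and rows downward; lengths in mm; the calibration is good to about 2 mm. A picture is of the moment at which its call begins: read the wrist's pose just before it. calibration takes no time and is no camera call; for the wrist camera it gives the pose at the moment of the call.
- r.hand_in(): hands the job in; it is judged then, once.
The state is a dict: "time_s": time; "joints": joint angles; "qvel": joint speeds; "tau": joint torques, N m; "ee_pos": TCP position; "tcp_rot": TCP orientation; "ft_force": force on the tool from outside, world axes, zero at the start; "torque": the same for the moment, N m; "grip_width": opening from 0.0 (shut) to 1.0 (fully open); "grasp_force": force on a finger pad.
Only numpy, scipy, OpenCV 4.12 (cv2) and the standard library are available. Lean on these libraries where they do the work, as an engineer would, in place of code of your own. Each camera call takes 0.05 s, during which the arm holds its last target. There are 200 camera calls.

### The job

Hang the two heavy casting trees by their hooks on the pivoting drying bar, one after the other, one on the left arm and one on the right, outside the small hangers, so that the bar ends up level and at rest: the trees may differ in weight, so feel each one's weight and set the heavier nearer the pivot, sliding it along the bar if need be. Let the bar take each weight gradually and let go of a tree only once the bar carries it all, so that the bar never drops, springs back or swings, and never tips far over or is pushed hard. Leave the small hangers in their places on the bar, and do not shift the beaker, the jar or the black charcoal block.

Things in the scene. Friction and masses are not known exactly. Their poses are not given: they have to be found in the camera images.
- rack: balance drying rack: steel post 20 mm across on a round foot, 35 mm behind (+x of) the bar, with a drip tray below (84 x 400 mm, 12 mm high). Origin on the table straight below the bar's pivot; x across the bar, y along the level bar, z up. The pivot is 250 mm above the table. The rack is fixed.
- bar (a joint): tilt of the pivoting bar in rad, 0 = level, positive = the +y (rack frame) arm is up. Limits -0.32 and +0.32. The pivot turns in a rubber bush (about 2.4 N m per rad towards level): a weight m hung at distance r tips it about m*9.81*r/2.4.
- bar_mid (a point): middle of the bar's top edge, above the pivot, turning with the bar: x across the bar, y along it. The bar is a flat aluminium strip on edge, 8 mm thick in x, 20 mm high, 380 mm long (190 mm to each side), smooth, with a 10 mm high lip at each end. Hang anywhere on it. Trees hang 75 to 180 mm from the middle.
- beaker: glass beaker, 68 mm across, 85 mm high, origin under its centre; bystander
- flux_jar: jar with lid, 54 mm across, 60 mm high, origin under its centre; bystander
- charcoal: black soldering block 70 x 110 x 30 mm, origin under its centre; bystander
- tree_a: one of two: brass casting tree with a 40 mm foot, nine little rings on a trunk (48 mm across, 26 to 80 mm up), a wire hook and a flat grip tab on top. Origin: underside of the foot, z up. Weight unknown, 0.24 to 0.60 kg, not alike. Stands in a 12 mm deep recess in a fixed 80 x 80 x 26 mm plaster block (foot 14 mm above the table). Either tree may go on either arm.
- tree_a_hook (a point): underside of the hook's crown, midway, 150 mm above the foot: rests on the bar's top edge. Hook of 5 mm wire in the x-z plane, y along the bar: crown from x -10 to +10 mm; at +x a free lip reaches 16 mm down; at -x a leg goes 47 mm down and back to the trunk at x 0, 52 mm down. The bar enters from the lip (+x) side between lip and trunk. It hangs plumb below this point.
- tree_a_tab (a point): point to grip, 27 mm above the hook point: the flat tab, 5 mm thick in x, 16 mm wide in y, 36 mm high, reaching from 3 to 39 mm above the hook point (12 mm of tab above this point). At the start the lip side (+x) faces away from the robot, within about 0.65 rad
- tree_b: the other of two: brass casting tree with a 40 mm foot, nine little rings on a trunk (48 mm across, 26 to 80 mm up), a wire hook and a flat grip tab on top. Origin: underside of the foot, z up. Weight unknown, 0.24 to 0.60 kg, not alike. Stands in a 12 mm deep recess in a fixed 80 x 80 x 26 mm plaster block (foot 14 mm above the table). Either tree may go on either arm.
- tree_b_hook (a point): underside of the hook's crown, midway, 150 mm above the foot: rests on the bar's top edge. Hook of 5 mm wire in the x-z plane, y along the bar: crown from x -10 to +10 mm; at +x a free lip reaches 16 mm down; at -x a leg goes 47 mm down and back to the trunk at x 0, 52 mm down. The bar enters from the lip (+x) side between lip and trunk. It hangs plumb below this point.
- tree_b_tab (a point): point to grip, 27 mm above the hook point: the flat tab, 5 mm thick in x, 16 mm wide in y, 36 mm high, reaching from 3 to 39 mm above the hook point (12 mm of tab above this point). At the start the lip side (+x) faces away from the robot, within about 0.65 rad
- small_l: a light single-ring hanger (0.07 kg, 98 mm from its underside, the origin, to its crown) that already hangs on the bar 40 mm to the left (+y in the rack's frame) of the pivot, same hook and tab as the trees; it stays there
- small_l_hook (a point): underside of its hook's crown, on the bar's top edge
- small_r: a light single-ring hanger (0.07 kg, 98 mm from its underside, the origin, to its crown) that already hangs on the bar 40 mm to the right (-y in the rack's frame) of the pivot, same hook and tab as the trees; it stays there
- small_r_hook (a point): underside of its hook's crown, on the bar's top edge

How it is judged (in metres and radians):
On the way, in this order (a step that is already met when the one before it is completed fails the run):
1. one tree hangs alone on one arm of the bar, let go, with the bar at rest (velocity of joint bar between -0.05 and 0.05 rad/s and ((((x of tree_a_hook in the frame of bar_mid between -0.006 and 0.006 m and z of tree_a_hook in the frame of bar_mid between -0.004 and 0.004 m and y of tree_a_hook in the frame of bar_mid between 0.065 and 0.186 m and contact force between tree_a and the fingers below 0.05 N) or (x of tree_a_hook in the frame of bar_mid between -0.006 and 0.006 m and z of tree_a_hook in the frame of bar_mid between -0.004 and 0.004 m and y of tree_a_hook in the frame of bar_mid between -0.186 and -0.065 m and contact force between tree_a and the fingers below 0.05 N)) and height (world z) of tree_b_hook below 0.2 m) or (((x of tree_b_hook in the frame of bar_mid between -0.006 and 0.006 m and z of tree_b_hook in the frame of bar_mid between -0.004 and 0.004 m and y of tree_b_hook in the frame of bar_mid between 0.065 and 0.186 m and contact force between tree_b and the fingers below 0.05 N) or (x of tree_b_hook in the frame of bar_mid between -0.006 and 0.006 m and z of tree_b_hook in the frame of bar_mid between -0.004 and 0.004 m and y of tree_b_hook in the frame of bar_mid between -0.186 and -0.065 m and contact force between tree_b and the fingers below 0.05 N)) and height (world z) of tree_a_hook below 0.2 m))), for 0.2 s.
2. both trees hang on the bar, one on each arm, let go ((((x of tree_a_hook in the frame of bar_mid between -0.006 and 0.006 m and z of tree_a_hook in the frame of bar_mid between -0.004 and 0.004 m and y of tree_a_hook in the frame of bar_mid between 0.065 and 0.186 m and contact force between tree_a and the fingers below 0.05 N) and (x of tree_b_hook in the frame of bar_mid between -0.006 and 0.006 m and z of tree_b_hook in the frame of bar_mid between -0.004 and 0.004 m and y of tree_b_hook in the frame of bar_mid between -0.186 and -0.065 m and contact force between tree_b and the fingers below 0.05 N)) or ((x of tree_a_hook in the frame of bar_mid between -0.006 and 0.006 m and z of tree_a_hook in the frame of bar_mid between -0.004 and 0.004 m and y of tree_a_hook in the frame of bar_mid between -0.186 and -0.065 m and contact force between tree_a and the fingers below 0.05 N) and (x of tree_b_hook in the frame of bar_mid between -0.006 and 0.006 m and z of tree_b_hook in the frame of bar_mid between -0.004 and 0.004 m and y of tree_b_hook in the frame of bar_mid between 0.065 and 0.186 m and contact force between tree_b and the fingers below 0.05 N)))), for 0.2 s.
At the end, for the whole second after the job is handed in: Both trees hang by their hooks on the bar's top edge (hook point within 6 mm across and 4 mm in height), on opposite arms, 65 to 186 mm from the middle, let go; the bar is level within 0.02 rad and at rest; both small hangers still hang on the bar; everything hanging is still (under 0.03 m/s) ((((x of tree_a_hook in the frame of bar_mid between -0.006 and 0.006 m and z of tree_a_hook in the frame of bar_mid between -0.004 and 0.004 m and y of tree_a_hook in the frame of bar_mid between 0.065 and 0.186 m and contact force between tree_a and the fingers below 0.05 N) and (x of tree_b_hook in the frame of bar_mid between -0.006 and 0.006 m and z of tree_b_hook in the frame of bar_mid between -0.004 and 0.004 m and y of tree_b_hook in the frame of bar_mid between -0.186 and -0.065 m and contact force between tree_b and the fingers below 0.05 N)) or ((x of tree_a_hook in the frame of bar_mid between -0.006 and 0.006 m and z of tree_a_hook in the frame of bar_mid between -0.004 and 0.004 m and y of tree_a_hook in the frame of bar_mid between -0.186 and -0.065 m and contact force between tree_a and the fingers below 0.05 N) and (x of tree_b_hook in the frame of bar_mid between -0.006 and 0.006 m and z of tree_b_hook in the frame of bar_mid between -0.004 and 0.004 m and y of tree_b_hook in the frame of bar_mid between 0.065 and 0.186 m and contact force between tree_b and the fingers below 0.05 N))) and value of joint bar between -0.02 and 0.02 rad and velocity of joint bar between -0.05 and 0.05 rad/s and x of small_l_hook in the frame of bar_mid between -0.006 and 0.006 m and z of small_l_hook in the frame of bar_mid between -0.004 and 0.004 m and x of small_r_hook in the frame of bar_mid between -0.006 and 0.006 m and z of small_r_hook in the frame of bar_mid between -0.004 and 0.004 m and linear speed of each of tree_a, tree_b, small_l, small_r below 0.03 m/s); the robot touches nothing.
It fails at once if the bar is tipped more than 0.27 rad (value of joint bar above 0.27 rad or value of joint bar below -0.27 rad).
It fails at once if the bar drops, springs up or swings (faster than 0.28 rad/s) (velocity of joint bar above 0.28 rad/s or velocity of joint bar below -0.28 rad/s).
It fails at once if a tree is pushed on the rack with more than 12 N, or the gripper itself pushes the rack with more than 4 N (contact force between any of tree_a, tree_b and rack above 12 N or contact force between rack and the fingers above 4 N).
It fails at once if a small hanger is displaced along the bar by more than 20 mm or comes off (y of small_l_hook in the frame of bar_mid below 0.02 m or y of small_l_hook in the frame of bar_mid above 0.06 m or y of small_r_hook in the frame of bar_mid above -0.02 m or y of small_r_hook in the frame of bar_mid below -0.06 m).
It fails at once if the beaker, the jar or the charcoal block is moved more than 15 mm (distance of any of beaker, flux_jar, charcoal from where it was at the start of the episode above 0.015 m).
It also fails if it takes over 69 s, if anything falls off the work surface, if the arm or the gripper's body presses on something with over 40 N, if the wrist force passes 120 N, or if a joint passes its speed limit or range.

## Working session

There is one attempt and no reset: what is moved stays moved. The work goes in short steps, Python scripts to look and compute and a tool call to move; the robot and the scene stay as the last step left them, time stands still between calls to the robot, and variables do not carry over. Pictures are saved under pics/ and viewed, at most 10 in all, crops included, and the job is handed in when it is done.

Besides the shell and the picture viewer there is one more tool, called after "Emit:" as name([rows], argument=value, ...), one row to a line, values as JSON. arm_command: Moves the arm, as the interface text tells. Its arguments: {"type":"object","properties":{"increments":{"type":"array","items":{"type":"object","properties":{"delta_pos":{"type":"array","items":{"type":"number"}},"twist":{"type":"array","items":{"type":"number"}}}}},"grip":{"type":"number"}},"required":["increments"]}

```bash
mkdir -p pics
cat > h.py <<'E'
import numpy as np, cv2
from station import r
from scipy.spatial.transform import Rotation as R
def cam(n):
    c=r.calibration(n); f=200/np.tan(np.radians(c['vertical_fov'])/2)
    return dict(f=f,cx=c['cx'],cy=c['cy'],k=c['k1'],R=R.from_rotvec(c['rvec']).as_matrix(),t=np.array(c['tvec']).ravel())
def ray(c,u,v):
    d=np.array([(u-c['cx'])/c['f'],(v-c['cy'])/c['f']]); s=d.copy()
    for _ in range(20): s=d/(1+c['k']*(s@s))
    return -c['R'].T@c['t'], c['R'].T@np.array([s[0],s[1],1])
def onz(c,u,v,z):
    o,d=ray(c,u,v); return o+d*(z-o[2])/d[2]
def cross(*cuv):
    A=np.zeros((3,3));b=np.zeros(3)
    rs=[ray(*x) for x in cuv]
    for o,d in rs:
        d=d/np.linalg.norm(d);P=np.eye(3)-np.outer(d,d);A+=P;b+=P@o
    p=np.linalg.solve(A,b)
    return p,[np.linalg.norm(np.cross(p-o,d/np.linalg.norm(d))) for o,d in rs]
def proj(c,p):
    q=c['R']@np.array(p)+c['t'];s=q[:2]/q[2];s=s*(1+c['k']*(s@s));return s*c['f']+[c['cx'],c['cy']]
def save(n,name):
    im=r.snapshot(n);cv2.imwrite('pics/'+name+'.png',im[:,:,::-1]);return im
E
python3 - <<'E'
from h import *
for n in('side','top','wrist'):
    c=cam(n);save(n,n+'0');print(n,c['f'],c['k'],-c['R'].T@c['t'],c['R'][2])
a=np.hstack([cv2.imread(f'pics/{n}0.png') for n in('side','top')])
s=r.get_state();print(s)
E
```

```text
side 454.7713817727521 -0.12783436871222525 [ -37.31283041 -675.58401895  917.24319116] [ 0.47855757  0.59361995 -0.6469915 ]
top 442.0290078382718 -0.030210530841227507 [ 280.51978598    5.6086036  1457.1972101 ] [ 0.19854642 -0.01025959 -0.98003778]
wrist 286.6533009770904 0.017178361599834373 [247.54388714 685.9850723  383.06793898] [ 0.25565827 -0.12549652 -0.95858723]
{'time_s': 0.15, 'joints': array([-1.19368133,  0.5999523 , -0.00250759,  1.59992209,  0.00180099,
        0.94286922, -0.07979953]), 'qvel': array([-8.48065444e-04, -3.57241576e-03,  5.04197850e-05, -3.03668654e-03,
       -4.71727936e-04, -7.85384909e-04,  3.11198996e-04]), 'tau': array([ 3.21237421e-03, -7.65586495e+01,  1.49935272e+00, -2.52564579e+01,
       -5.23252634e-02,  1.48633705e-02,  9.84323151e-05]), 'ee_pos': array([317.70042686, 651.25480044, 182.45955431]), 'tcp_rot': array([-7.06674923e-01, -3.06094842e+00,  1.79422441e-03]), 'ft_force': array([ 0.69016398, -0.62206616, -0.07607169]), 'torque': array([ 0.05184486, -0.02667217, -0.01593017]), 'grasp_force': 0.0, 'grip_width': 0.9957644739834705}
```

View pics/side0.png

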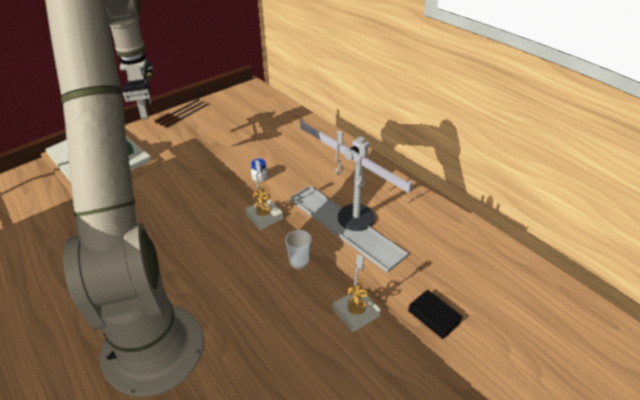

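View pics/top0.png

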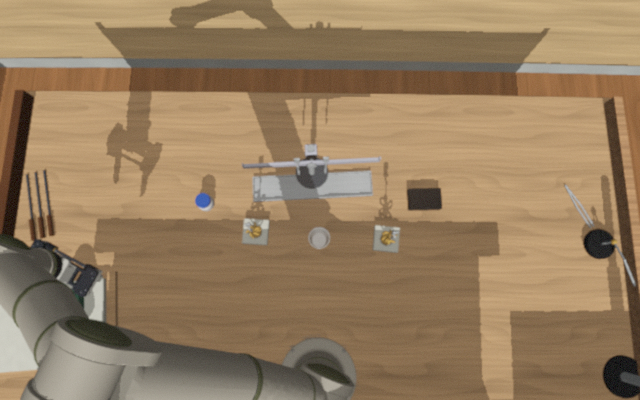

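Run:
```python
from h import *
s=cv2.imread('pics/side0.png');t=cv2.imread('pics/top0.png')
def c(im,x,y,w,h,k): return cv2.resize(im[y:y+h,x:x+w],None,fx=k,fy=k,interpolation=cv2.INTER_CUBIC)
M=np.zeros((600,800,3),np.uint8)
def put(a,x,y): M[y:y+a.shape[0],x:x+a.shape[1]]=a
put(c(s,240,152,50,80,4),0,0)      #200x320
put(c(s,330,248,50,80,4),200,0)
put(c(s,295,118,125,80,3),400,0)  #375x240
put(c(t,235,140,155,65,5),0,320)   #775x325 -> trim
put(c(t,235,215,40,35,4),400,240)
put(c(t,365,215,40,35,4),570,240)
cv2.imwrite('pics/mos1.png',M)
```

```text
Traceback (most recent call last):
ValueError: could not broadcast input array from shape (325,775,3) into shape (280,775,3)
```

Run:
```python
from h import *
s=cv2.imread('pics/side0.png');t=cv2.imread('pics/top0.png')
def c(im,x,y,w,h,k): return cv2.resize(im[y:y+h,x:x+w],None,fx=k,fy=k,interpolation=cv2.INTER_CUBIC)
M=np.zeros((600,800,3),np.uint8)
def put(a,x,y): M[y:y+a.shape[0],x:x+a.shape[1]]=a
put(c(s,240,152,50,80,4),0,0)
put(c(s,330,248,50,80,4),200,0)
put(c(s,295,118,125,80,3),400,0)
put(c(t,235,147,155,40,5),0,390)
put(c(t,235,215,40,35,4),400,245)
put(c(t,365,215,40,35,4),570,245)
cv2.imwrite('pics/mos1.png',M)
C=cam('top')
print('bar ends',onz(C,243,165,260),onz(C,380,159,260),'trees',onz(C,256,230,26),onz(C,387,238,26),'beaker',onz(C,319,238,85),'jar',onz(C,204,201,60),'charc',onz(C,424,199,30))
```

```text
bar ends [610.3374813 212.3633936 260.       ] [ 632.07496081 -172.2583549   260.        ] trees [456.62726433 201.19472605  26.        ] [ 434.41987908 -224.84420761   26.        ] beaker [426.25156398  -3.41746448  85.        ] jar [544.40365039 367.14852979  60.        ] charc [ 564.08810806 -349.70688582   30.        ]
```

View pics/mos1.png

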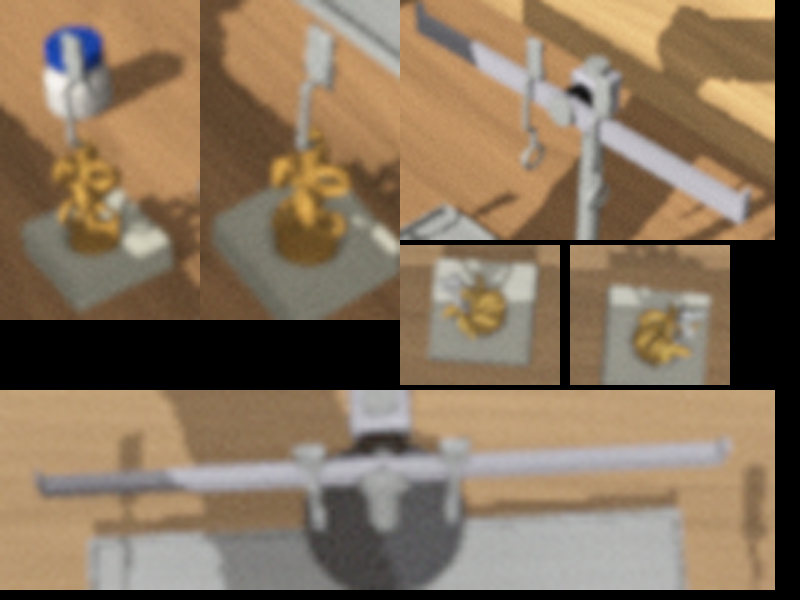

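The top view shows the left tree's block at (256,230), the right tree's at (387,238), and the bar from (243,165) to (380,159). The beaker is at (319,238). In the mosaic the left tab top is near side (258,161) / top (248,224), and the right one near side (410→)(409,256) / top (395,234).

Run:
```python
from h import *
T=cam('top');S=cam('side')
print('L',cross((T,248,224),(S,258,164)),onz(T,248,224,200))
print('R',cross((T,395,234),(S,359.5,260)),onz(T,395,234,200))
print('bar+y',cross((T,243.5,164),(S,300,123)),'bar-y',cross((T,380,158.5),(S,409,189)))
s=r.get_state();print(s['ee_pos'],R.from_rotvec(s['tcp_rot']).as_matrix()[:,1])
```

```text
L (array([451.33691793, 202.29715065, 195.90871825]), [np.float64(1.6365391461448875), np.float64(1.63653914614487)]) [452.2472862  200.93550883 200.        ]
R (array([ 428.39385855, -221.47353986,  192.6295885 ]), [np.float64(0.2002104607349673), np.float64(0.20021046073512194)]) [ 427.3639512  -220.03637631  200.        ]
bar+y (array([609.25192944, 213.90984985, 257.83850676]), [np.float64(5.1483951084021164), np.float64(5.14839510840225)]) bar-y (array([ 633.34932727, -171.40541859,  249.69918509]), [np.float64(3.8322420306175418), np.float64(3.832242030617813)])
[317.70042686 651.25480044 182.45955431] [ 0.43837054  0.89879362 -0.00114188]
```

Emit:
arm_command([
  {"delta_pos":[0,0,0.06],"twist":[0,0,0]},
  {"delta_pos":[0.134,-0.449,0.068],"twist":[0,0,-1.12]},
  {"delta_pos":[0.134,-0.449,0.068],"twist":[0,0,-1.12]},
  {"delta_pos":[0.134,-0.449,0.068],"twist":[0,0,-1.12]},
  {"delta_pos":[0.134,-0.449,0.068],"twist":[0,0,-1.12]},
  {"delta_pos":[0.134,-0.449,0.068],"twist":[0,0,-1.12]},
  {"delta_pos":[0.134,-0.449,0.068],"twist":[0,0,-1.12]},
  {"delta_pos":[0.134,-0.449,0.068],"twist":[0,0,-1.12]},
  {"delta_pos":[0.134,-0.449,0.068],"twist":[0,0,-1.12]},
  {"delta_pos":[0.134,-0.449,0.068],"twist":[0,0,-1.12]},
  {"delta_pos":[0.134,-0.449,0.068],"twist":[0,0,-1.12]},
  {"delta_pos":[0.134,-0.449,0.068],"twist":[0,0,-1.12]},
  {"delta_pos":[0.134,-0.449,0.068],"twist":[0,0,-1.12]},
  {"delta_pos":[0.134,-0.449,0.068],"twist":[0,0,-1.12]},
  {"delta_pos":[0.134,-0.449,0.068],"twist":[0,0,-1.12]},
])

```text
time_s: 1.65
ee_pos: [451.4, 204.0, 250.9]
tcp_rot: [-2.222, -2.22, 0.001]
ft_force: [0.5, -0.2, 0.5]
grip_width: 1.002
grasp_force: 0.0
```

Run:
```python
from h import *
import pickle
c=cam('wrist');im=save('wrist','w1');s=r.get_state();pickle.dump(c,open('w1.pkl','wb'))
print(s['time_s'],s['ee_pos'],R.from_rotvec(s['tcp_rot']).as_matrix()[:,1],s['joints'],-c['R'].T@c['t'],proj(c,(452,202,200)))
```

```text
1.7 [451.43601788 203.76537883 250.87750313] [ 9.99999502e-01 -9.13057780e-04 -4.03214700e-04] [-0.83125868  0.2486659   0.3683007   2.04854836 -0.11675091  0.86427154
 -0.39820907] [452.60684266 283.0627055  451.59477779] [322.53161029 206.73948647]
```

View pics/w1.png

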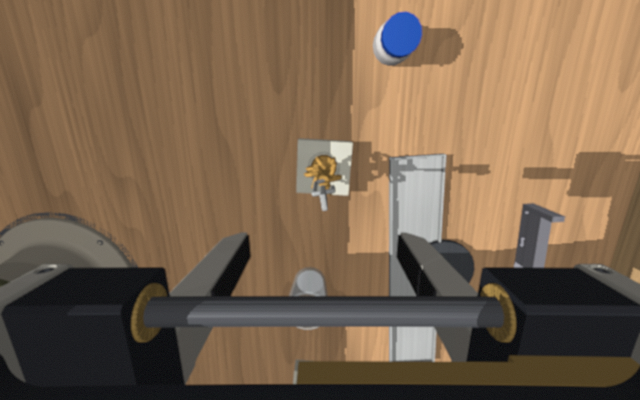

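The wrist view shows the left tab near (322,198) with the block around (325,168), the jar at (400,40) and the beaker at (310,295). Next is a second view from nearly overhead.

Emit:
arm_command([
  {"delta_pos":[0,-0.04,-0.03],"twist":[0,0,0]},
  {"delta_pos":[0,-0.085,-0.05],"twist":[0,0,0]},
  {"delta_pos":[0,-0.085,-0.05],"twist":[0,0,0]},
  {"delta_pos":[0,-0.085,-0.05],"twist":[0,0,0]},
  {"delta_pos":[0,-0.085,-0.05],"twist":[0,0,0]},
  {"delta_pos":[0,-0.085,-0.05],"twist":[0,0,0]},
])

```text
time_s: 2.3
ee_pos: [452.3, 119.2, 201.5]
tcp_rot: [2.222, 2.22, 0.002]
ft_force: [-0.9, 1.1, 0.5]
grip_width: 0.998
grasp_force: 0.0
```

Run:
```python
from h import *
import pickle
c=cam('wrist');im=save('wrist','w2');s=r.get_state();pickle.dump(c,open('w2.pkl','wb'))
p=proj(c,(452,202,195)).astype(int);print(s['ee_pos'],-c['R'].T@c['t'],p)
a=cv2.imread('pics/w1.png')[150:220,290:360];x0,y0=max(p[0]-40,0),max(p[1]-40,0);b=cv2.imread('pics/w2.png')[y0:y0+70,x0:x0+80];print(x0,y0)
k=cv2.INTER_CUBIC
A=cv2.resize(a,None,fx=5,fy=5,interpolation=k);B=cv2.resize(b,None,fx=5,fy=5,interpolation=k)
M=np.zeros((max(A.shape[0],B.shape[0]),A.shape[1]+B.shape[1],3),np.uint8);M[:A.shape[0],:A.shape[1]]=A;M[:B.shape[0],A.shape[1]:]=B
cv2.imwrite('pics/m2.png',M)
```

```text
[452.14989693 119.02743832 201.48718152] [453.19350293 198.14168181 402.29644637] [321 109]
281 69
```

View pics/m2.png

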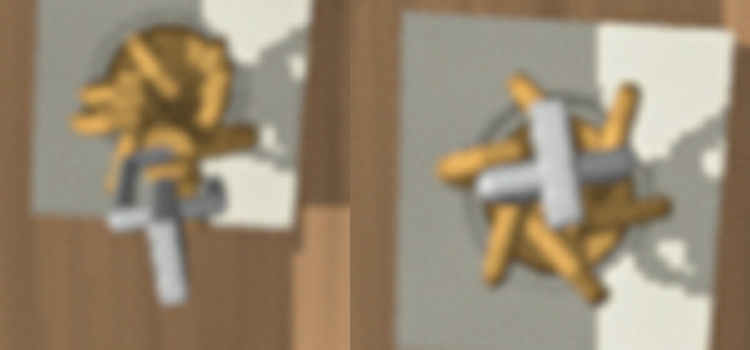

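The right-hand crop shows the tab's top edge from crop (545,102) to (567,225), and the crown from (480,187) to (635,160). In the left-hand crop the tab top's centre is near (167,262).

Run:
```python
from h import *
import pickle
c1,c2=[pickle.load(open(f'w{i}.pkl','rb')) for i in(1,2)]
f2=lambda x,y:(c2,281+(x-350)/5-.4,69+y/5-.4)
f1=lambda x,y:(c1,290+x/5-.4,150+y/5-.4)
print(cross(f1(167,262),f2(556,163)))
a,b=[onz(*f2(*q),203) for q in((545,102),(567,225))];d=a-b;print((a+b)/2,np.linalg.norm(d),np.arctan2(-d[0],d[1]))
a,b=[onz(*f2(*q),167) for q in((480,187),(635,160))];d=b-a;print((a+b)/2,np.linalg.norm(d),np.arctan2(d[1],d[0]))
```

```text
(array([452.47964577, 206.95450297, 201.27459475]), [np.float64(0.04644102835088797), np.float64(0.0464410283508788)])
[452.54892064 206.7242217  203.        ] 15.501487656407985 0.18618941546163748
[452.61256617 206.91072891 167.        ] 24.412594375921067 0.16324378167505416
```

Emit:
arm_command([
  {"delta_pos":[0,0.03,0.03],"twist":[0,0,0.1]},
  {"delta_pos":[0.0003,0.07,0.03],"twist":[0,0,0.175]},
  {"delta_pos":[0.0003,0.088,0.03],"twist":[0,0,0.175]},
  {"delta_pos":[0.0003,0.088,0.03],"twist":[0,0,0.175]},
  {"delta_pos":[0.0003,0.088,0.03],"twist":[0,0,0.175]},
  {"delta_pos":[0.0003,0.088,0.01],"twist":[0,0,0.175]},
  {"delta_pos":[0.0003,0.088,-0.015],"twist":[0,0,0.175]},
  {"delta_pos":[0.0003,0.088,-0.028],"twist":[0,0,0.175]},
  {"delta_pos":[0.0003,0.088,-0.028],"twist":[0,0,0.175]},
  {"delta_pos":[0.0003,0.088,-0.028],"twist":[0,0,0.175]},
  {"delta_pos":[0.0003,0.088,-0.028],"twist":[0,0,0.175]},
])

```text
time_s: 3.45
ee_pos: [452.7, 205.4, 173.9]
tcp_rot: [2.023, 2.403, 0.002]
ft_force: [0.8, -0.6, 1.2]
grip_width: 0.999
grasp_force: 0.0
```

Run:
```python
from h import *
s=r.get_state();print(s['time_s'],s['ee_pos'],R.from_rotvec(s['tcp_rot']).as_matrix().round(4),s['ft_force'],s['joints'])
```

```text
3.45 [452.67717835 205.35483322 173.93460339] [[-1.704e-01  9.854e-01  1.000e-03]
 [ 9.854e-01  1.704e-01  5.000e-04]
 [ 3.000e-04  1.100e-03 -1.000e+00]] [ 0.8032924  -0.59205304  1.24186629] [-0.76442524  0.35021488  0.29766443  2.13658399 -0.16180685  0.67430926
 -0.18592689]
```

Emit:
arm_command([
  {"delta_pos":[0,0.0015,-0.001],"twist":[0,0,0]},
  {"delta_pos":[0,0.0015,-0.001],"twist":[0,0,0]},
  {"delta_pos":[0,0.0015,-0.001],"twist":[0,0,0]},
  {"delta_pos":[0,0.0015,-0.001],"twist":[0,0,0]},
  {"delta_pos":[0,0.0015,-0.001],"twist":[0,0,0]},
  {"delta_pos":[0,0.0015,-0.001],"twist":[0,0,0]},
  {"delta_pos":[0,0.0015,-0.001],"twist":[0,0,0]},
  {"delta_pos":[0,0.0015,-0.001],"twist":[0,0,0]},
  {"delta_pos":[0,0.0015,-0.001],"twist":[0,0,0]},
  {"delta_pos":[0,0.0015,-0.001],"twist":[0,0,0]},
], grip=0.0)

```text
time_s: 4.45
ee_pos: [452.1, 207.1, 172.1]
tcp_rot: [2.022, 2.404, -0.0]
ft_force: [-0.5, -0.0, 0.6]
grip_width: 0.186
grasp_force: 0.0
```

Emit:
arm_command([
  {"delta_pos":[0,0,0],"twist":[0,0,0]},
  {"delta_pos":[0,0,0],"twist":[0,0,0]},
  {"delta_pos":[0,0,0],"twist":[0,0,0]},
  {"delta_pos":[0,0,0],"twist":[0,0,0]},
  {"delta_pos":[0,0,0],"twist":[0,0,0]},
])

```text
time_s: 4.95
ee_pos: [452.1, 207.1, 172.1]
tcp_rot: [2.022, 2.404, -0.0]
ft_force: [0.7, 0.3, 0.3]
grip_width: 0.008
grasp_force: 0.0
```

Run:
```python
from h import *
s=r.get_state();print(s['time_s'],s['ee_pos'],s['ft_force'],s['torque'],s['grip_width'],s['grasp_force'])
```

```text
4.95 [452.12248464 207.11256578 172.11876876] [0.74268161 0.30318667 0.34364232] [-0.0984281   0.06359677 -0.02783184] 0.007592829517653628 0.0
```

Run:
```python
from h import *
c=cam('wrist');im=save('wrist','w3');s=r.get_state();print(s['grip_width'],proj(c,(452.5,207,203)),proj(c,s['ee_pos']))
cv2.imwrite('pics/w3c.png',cv2.resize(im[120:300,230:420,::-1],None,fx=3,fy=3))
```

```text
0.0047876515810835124 [321.93461807 242.62479164] [321.63318765 224.80482084]
```

View pics/w3c.png

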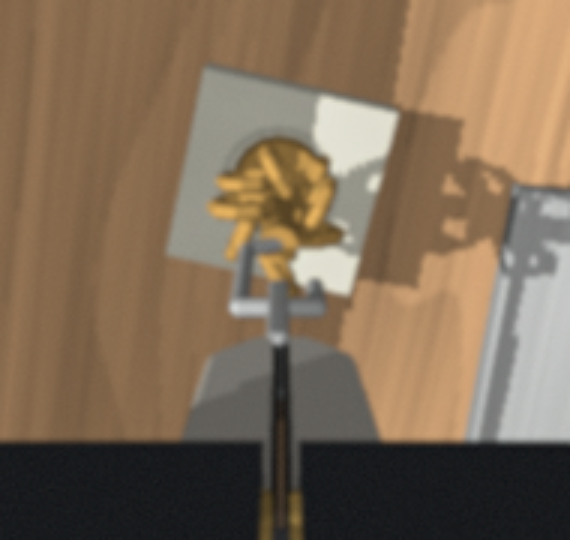

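Run:
```python
from h import *
import pickle
c=pickle.load(open('w1.pkl','rb'));e=np.array([451.44,203.77,250.88])
for dx in(-46.5,-64):
  for dy in(7.5,-7.5):
    for dz in (0,19,40): print('w1',dx,dy,dz,proj(c,e+[dx,dy,dz]).round(1))
c=cam('wrist');e=np.array([452.1,207.1,172.1]);y=np.array([.985,.17,0]);x=np.array([-.17,.985,0])
for a in(-17,0,17):
  for b in(7.5,-7.5):
    for dz in (0,19): print('w3',a,b,dz,((proj(c,e+a*y+b*x+[0,0,dz])-[230,120])*3).round(0))
for p in((452.5,207,203),(452.5,207,167),(452.6-1.4,207+7.9,203),(452.6+1.4,207-7.9,203)): print(((proj(c,p)-[230,120])*3).round(0))
```

```text
w1 -46.5 7.5 0 [258.9 215.9]
w1 -46.5 7.5 19 [252.9 225.3]
w1 -46.5 7.5 40 [244.8 238.1]
w1 -46.5 -7.5 0 [260.2 234.6]
w1 -46.5 -7.5 19 [254.4 245.6]
w1 -46.5 -7.5 40 [246.6 260.3]
w1 -64 7.5 0 [235.3 215.9]
w1 -64 7.5 19 [227.  225.4]
w1 -64 7.5 40 [215.8 238.1]
w1 -64 -7.5 0 [237.  234.6]
w1 -64 -7.5 19 [229.1 245.6]
w1 -64 -7.5 40 [218.4 260.4]
w3 -17 7.5 0 [206. 286.]
w3 -17 7.5 19 [199. 314.]
w3 -17 -7.5 0 [207. 342.]
w3 -17 -7.5 19 [201. 375.]
w3 0 7.5 0 [275. 286.]
w3 0 7.5 19 [274. 314.]
w3 0 -7.5 0 [275. 342.]
w3 0 -7.5 19 [274. 375.]
w3 17 7.5 0 [343. 286.]
w3 17 7.5 19 [349. 314.]
w3 17 -7.5 0 [342. 342.]
w3 17 -7.5 19 [348. 375.]
[276. 368.]
[276. 308.]
[276. 333.]
[276. 402.]
```

The w3 crop shows the fingers shut at about (280,345), above the tab top at (278,345). The finger ends sit where the calibration puts points about 33 mm behind the reported TCP, in both w1 and w3. So the tips are higher than the reading says, and I'll open, go lower and check.

Emit:
arm_command([
  {"delta_pos":[0,0,0],"twist":[0,0,0]},
  {"delta_pos":[0,0,0],"twist":[0,0,0]},
  {"delta_pos":[0,0,0],"twist":[0,0,0]},
  {"delta_pos":[0,0,0],"twist":[0,0,0]},
  {"delta_pos":[0,0,0],"twist":[0,0,0]},
  {"delta_pos":[0,0,0],"twist":[0,0,0]},
  {"delta_pos":[0,0,0],"twist":[0,0,0]},
  {"delta_pos":[0,0,-0.01],"twist":[0,0,0]},
  {"delta_pos":[0,0,-0.02],"twist":[0,0,0]},
  {"delta_pos":[0,0,-0.02],"twist":[0,0,0]},
  {"delta_pos":[0,0,-0.02],"twist":[0,0,0]},
], grip=0.06)

```text
time_s: 6.1
ee_pos: [451.8, 206.9, 151.5]
tcp_rot: [-2.022, -2.404, 0.002]
ft_force: [-0.1, 1.0, 0.2]
grip_width: 0.646
grasp_force: 0.0
```

Run:
```python
from h import *
c=cam('wrist');im=save('wrist','w4');s=r.get_state();print(s['ee_pos'],s['grip_width'],s['ft_force'])
S=save('side','s4');C=cam('side');p=proj(C,(452,207,190)).astype(int);print(p)
a=cv2.resize(im[150:300,220:420,::-1],None,fx=2.5,fy=2.5)
b=cv2.resize(S[p[1]-60:p[1]+40,p[0]-25:p[0]+35,::-1],None,fx=4,fy=4)
M=np.zeros((400,740,3),np.uint8);M[:375,:500]=a;M[:400,500:]=b
cv2.imwrite('pics/m4.png',M)
T=np.array(s['ee_pos']);Rm=R.from_rotvec(s['tcp_rot']).as_matrix()
for dz in(0,20,30,40):
  for sg in(-1,1): print(dz,[((proj(c,T+Rm@[b,sg*s['grip_width']*46.5,-dz])-[220,150])*2.5).round(0) for b in(7.5,-7.5)],((proj(C,T+[0,0,dz])-[p[0]-25,p[1]-60])*4+[500,0]).round(0))
```

```text
[452.06806135 206.9719694  151.84050198] 0.646568017040782 [-0.86076303 -0.49223868 -0.48094488]
[258 164]
0 [array([153., 163.]), array([155., 210.])] [606. 288.]
0 [array([356., 164.]), array([354., 210.])] [606. 288.]
20 [array([143., 188.]), array([145., 239.])] [603. 265.]
20 [array([366., 189.]), array([364., 239.])] [603. 265.]
30 [array([137., 203.]), array([140., 256.])] [602. 253.]
30 [array([372., 203.]), array([369., 256.])] [602. 253.]
40 [array([130., 219.]), array([133., 275.])] [600. 241.]
40 [array([378., 219.]), array([375., 275.])] [600. 241.]
```

View pics/m4.png

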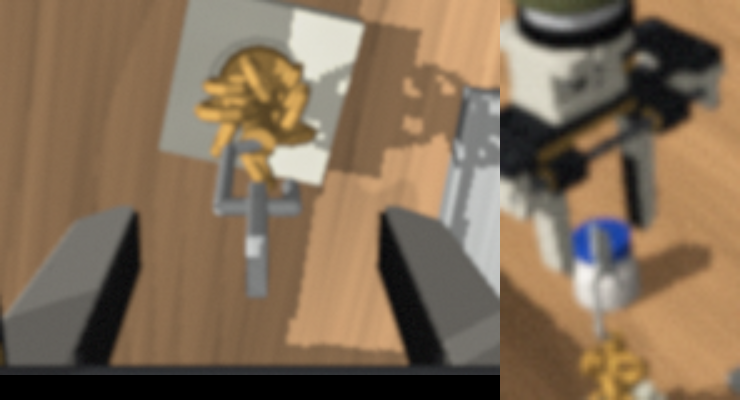

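The wrist crop shows the fingertip corners at (137,208) and (138,270), and the side crop shows the tip midpoint at (602,248). Both give real tips about 34 mm above the reported TCP, so I go down 13 mm more and close.

Emit:
arm_command([
  {"delta_pos":[0.0003,0,-0.008],"twist":[0,0,0]},
  {"delta_pos":[0.0003,0,-0.0125],"twist":[0,0,0]},
  {"delta_pos":[0.0003,0,-0.0125],"twist":[0,0,0]},
  {"delta_pos":[0.0003,0,-0.0125],"twist":[0,0,0]},
  {"delta_pos":[0.0003,0,-0.0125],"twist":[0,0,0]},
  {"delta_pos":[0.0003,0,-0.0125],"twist":[0,0,0]},
  {"delta_pos":[0.0003,0,-0.0125],"twist":[0,0,0]},
  {"delta_pos":[0.0003,0,-0.0125],"twist":[0,0,0]},
  {"delta_pos":[0.0003,0,-0.0125],"twist":[0,0,0]},
  {"delta_pos":[0.0003,0,-0.0125],"twist":[0,0,0]},
], grip=0.0)

```text
time_s: 7.2
ee_pos: [452.2, 207.0, 139.7]
tcp_rot: [-2.022, -2.404, 0.001]
ft_force: [-1.8, -1.0, 3.1]
grip_width: 0.048
grasp_force: 30.0
```

Emit:
arm_command([
  {"delta_pos":[0,0,0.01],"twist":[0,0,0]},
  {"delta_pos":[0,0,0.03],"twist":[0,0,0]},
  {"delta_pos":[0,0,0.06],"twist":[0,0,-0.06]},
  {"delta_pos":[0,0,0.1],"twist":[0,0,-0.12]},
  {"delta_pos":[0,0,0.13],"twist":[0,0,-0.12]},
  {"delta_pos":[0,0,0.13],"twist":[0,0,-0.12]},
  {"delta_pos":[0,0,0.13],"twist":[0,0,-0.12]},
  {"delta_pos":[0,0,0.13],"twist":[0,0,-0.12]},
  {"delta_pos":[0,0,0.13],"twist":[0,0,-0.12]},
  {"delta_pos":[0,0,0.13],"twist":[0,0,-0.12]},
])

```text
time_s: 8.2
ee_pos: [452.0, 206.8, 268.5]
tcp_rot: [-2.163, -2.278, 0.003]
ft_force: [0.3, 0.7, -3.4]
grip_width: 0.054
grasp_force: 30.0
```

Run:
```python
from h import *
import pickle
F=[]
for i in range(4):
    s=r.get_state();F.append(s['ft_force']);c=cam('wrist');im=save('wrist','w5');pickle.dump(c,open('w5.pkl','wb'))
T=save('top','t5');S=save('side','s5')
print(np.array(F).round(2),s['ee_pos'],s['tcp_rot'],s['time_s'])
for p in((610,212,260),(632,-172,260),(621,20,260)): print(proj(c,p))
```

```text
[[ 0.31  0.67 -3.43]
 [-0.06 -0.51 -3.16]
 [ 1.39 -0.66 -4.57]
 [ 0.27 -1.38 -3.25]] [452.33029911 206.95722631 269.1143868 ] [-2.16306448e+00 -2.27829233e+00  1.58451184e-03] 8.35
[524.74315571 224.82763961]
[462.68527684 541.89046693]
[487.10843875 412.03996773]
```

View pics/w5.png

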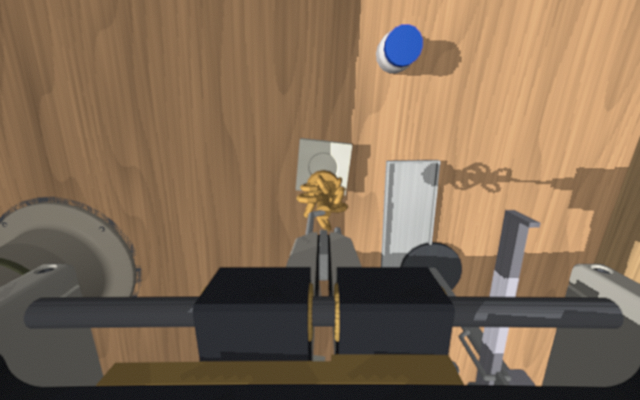

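The view shows the tree held clear, its empty recess at (322,163), and the bar's +y end with its lip at (505-540,212-225). The weight reads about 3.6-4 N. I move to beside the arm at the approach height and measure the bar up close.

Emit:
arm_command([
  {"delta_pos":[0.04,-0.04,0.005],"twist":[0,0,0]},
  {"delta_pos":[0.07,-0.08,0.005],"twist":[0,0,0]},
  {"delta_pos":[0.08,-0.1,0.005],"twist":[0,0,0]},
  {"delta_pos":[0.08,-0.1,0.005],"twist":[0,0,0]},
  {"delta_pos":[0.08,-0.1,0.005],"twist":[0,0,0]},
  {"delta_pos":[0.08,-0.1,0.005],"twist":[0,0,0]},
  {"delta_pos":[0.08,-0.1,0.005],"twist":[0,0,0]},
  {"delta_pos":[0.08,-0.1,0.005],"twist":[0,0,0]},
])

```text
time_s: 9.3
ee_pos: [532.1, 108.1, 274.6]
tcp_rot: [-2.161, -2.28, -0.0]
ft_force: [0.3, -0.6, -4.0]
grip_width: 0.053
grasp_force: 30.0
```

Run:
```python
from h import *
import pickle
s=r.get_state();c=cam('wrist');im=save('wrist','w6');pickle.dump(c,open('w6.pkl','wb'))
print(s['ee_pos'],s['ft_force'],s['time_s'],-c['R'].T@c['t'])
print(proj(c,(610,212,260)),proj(c,(616,100,260)))
a=im[60:330,330:560,::-1];cv2.imwrite('pics/w6c.png',cv2.resize(a,None,fx=2.2,fy=2.2))
```

```text
[532.05268831 108.10676701 274.6334197 ] [ 0.33816468 -0.63881855 -3.98911649] 9.3 [528.89010811 187.00626084 475.39076737]
[441.36922478  83.87823262] [424.71730752 232.98143971]
```

View pics/w6c.png

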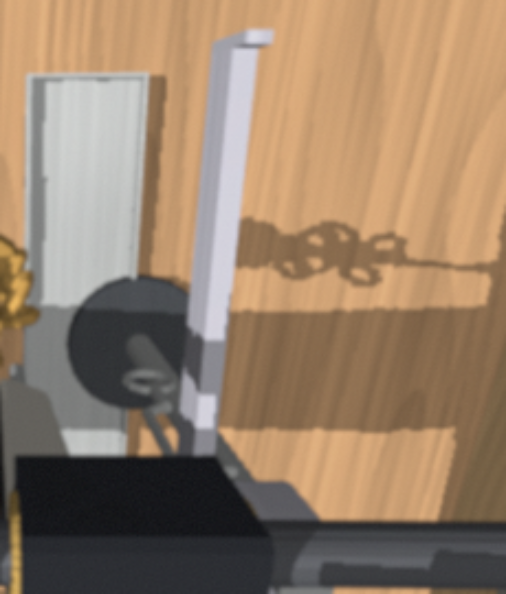

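The crop shows the bar with its lip at (215-272,30-45), a grey front face on the left and a bright top edge on the right, running down to about (200,450). Next I extract those edges numerically.

Run:
```python
from h import *
import pickle
c=pickle.load(open('w6.pkl','rb'))
im=cv2.imread('pics/w6.png').astype(float);sat=im.max(2)-im.min(2);g=im.sum(2)/3
L,Rr=[],[]
for v in range(88,206,6):
    u0=np.argmin(sat[v,400:460])+400
    row=sat[v];m=row[400:465]<45
    us=np.where(m)[0]+400;
    gg=cv2.GaussianBlur(g[v:v+1],(3,1),0)[0];dg=np.diff(gg[us[0]:us[-1]])
    mid=us[0]+1+np.argmax(dg[2:-2])+2
    print(v,us[0],mid,us[-1],g[v,us[0]:us[-1]+1].astype(int)[::2]); 
    L.append((us[0],mid,us[-1]+1,v))
L=np.array(L)
# bar end lip in column
print('col 437', [(v,int(sat[v,437]),int(g[v,437])) for v in range(68,88)]) 
for z in(255,260,262):
  A=np.array([onz(c,m-.5,v,z) for _,m,_,v in L]);B=np.array([onz(c,b-.5,v,z) for _,_,b,v in L])
  for P in(A,B):
    k=np.polyfit(P[:,1],P[:,0],1);print(z,k,'x at y=100',np.polyval(k,100),np.std(P[:,0]-np.polyval(k,P[:,1])))
```

```text
88 426 435 446 [166 165 166 166 177 212 214 213 212 214 192]
94 425 435 445 [167 166 165 167 173 207 213 213 212 212 201]
100 424 434 445 [164 168 164 167 166 201 213 212 212 212 207]
106 424 433 444 [167 166 165 168 175 208 214 213 214 213 191]
112 423 433 443 [163 170 166 168 170 205 214 213 212 214 201]
118 423 432 443 [168 166 166 168 178 212 214 214 213 213 189]
124 422 432 442 [161 168 165 170 171 207 213 212 213 214 193]
130 422 431 441 [166 167 168 169 180 213 213 213 212 211]
136 421 430 441 [165 169 166 168 174 211 213 212 214 213 187]
142 421 430 440 [168 167 167 168 183 215 213 214 214 211]
148 420 429 439 [163 168 168 170 177 211 213 213 212 214]
154 420 429 439 [166 167 169 169 187 215 214 214 213 210]
160 419 428 439 [167 169 167 169 181 214 213 213 213 208 144]
166 419 428 438 [169 167 170 170 191 214 213 213 214 198]
172 418 427 437 [170 168 169 169 183 214 213 213 213 203]
178 418 426 437 [170 167 170 169 195 215 214 213 214 185]
184 417 426 435 [167 168 170 170 187 215 213 214 214 206]
190 400 416 435 [ 78  80  76  76  71  74  85  99 138 168 168 170 178 211 213 213
[... 309 characters left out ...]
31, 163), (76, 5, 163), (77, 7, 163), (78, 7, 162), (79, 8, 160), (80, 7, 152), (81, 9, 163), (82, 10, 197), (83, 11, 214), (84, 10, 213), (85, 10, 213), (86, 11, 213), (87, 10, 212)]
255 [-4.00266444e-04  6.09206556e+02] x at y=100 609.1665298114546 1.982736209163075
255 [-6.56887487e-02  6.29775826e+02] x at y=100 623.2069511192129 0.29069716460473555
260 [-4.00266444e-04  6.07386117e+02] x at y=100 607.3460906667708 1.9377539208213763
260 [-6.56887487e-02  6.27765726e+02] x at y=100 621.1968507948076 0.28410212507402016
262 [-4.00266444e-04  6.06657942e+02] x at y=100 606.617915008897 1.9197610054846999
262 [-6.56887487e-02  6.26961686e+02] x at y=100 620.3928106650454 0.28146410926178034
```

Emit:
arm_command([
  {"delta_pos":[0.02,-0.004,0],"twist":[0,0,0]},
  {"delta_pos":[0.04,-0.008,0],"twist":[0,0,0]},
  {"delta_pos":[0.04,-0.008,0],"twist":[0,0,0]},
  {"delta_pos":[0.04,-0.008,0],"twist":[0,0,0]},
  {"delta_pos":[0.04,-0.008,0],"twist":[0,0,0]},
])

```text
time_s: 9.85
ee_pos: [571.6, 99.5, 274.4]
tcp_rot: [-2.162, -2.279, 0.001]
ft_force: [0.5, 0.6, -4.0]
grip_width: 0.054
grasp_force: 30.0
```

```bash
cat > bar.py <<'E'
from h import *
import pickle
def edges(n,vs,u0,u1):
    im=cv2.imread(f'pics/{n}.png').astype(float);sat=im.max(2)-im.min(2);g=im.sum(2)/3;out=[]
    for v in vs:
        b=np.where(g[v,u0:u1]>197)[0]
        if len(b)<4: continue
        a,e=b[0]+u0,b[-1]+u0
        # subpixel crossing of half levels
        l=a-1+(190-g[v,a-1])/(g[v,a]-g[v,a-1]) if g[v,a]>190>g[v,a-1] else a
        k=e
        while sat[v,k]<45:k+=1
        rt=k-1+(45-sat[v,k-1])/(sat[v,k]-sat[v,k-1])
        out.append((v,l,rt))
    return np.array(out)
E
python3 - <<'E'
from bar import *
s=r.get_state();c=cam('wrist');save('wrist','w7');pickle.dump(c,open('w7.pkl','wb'))
print(s['ee_pos'],s['ft_force'],s['time_s'])
D={}
for n,lo,hi in(('w6',400,465),('w7',350,420)):
    c=pickle.load(open(n+'.pkl','rb'));E=edges(n,range(90,205,5),lo,hi)
    print(n,len(E),E[::6].round(1).tolist())
    for z in(250,255,260,265):
        o=[]
        for j in(1,2):
            P=np.array([onz(c,q[j],q[0],z) for q in E]);k=np.polyfit(P[:,1],P[:,0],1);o+=[k[0].round(4),np.polyval(k,100).round(2),np.polyval(k,170).round(2),np.std(P[:,0]-np.polyval(k,P[:,1])).round(2)]
        print(z,o)
c=pickle.load(open('w6.pkl','rb'));print('end',onz(c,437,74.5,270),onz(c,437,81.5,260))
im=cv2.imread('pics/w7.png').astype(int);print([(v,(im[v,397].max()-im[v,397].min()),im[v,397].sum()//3) for v in range(66,92)])
c=pickle.load(open('w7.pkl','rb'));print([proj(c,(608.,y,z)) for y,z in((206,260),(210,270))])
E
```

```text
[571.55223712  99.48305938 274.43399292] [ 0.45886443  0.61914667 -4.03885052] 9.85
w6 23 [[90.0, 434.5, 446.3], [120.0, 431.5, 443.0], [150.0, 428.5, 439.6], [180.0, 425.5, 437.2]]
250 [np.float64(-0.0569), np.float64(616.11), np.float64(612.13), np.float64(0.36), np.float64(-0.0657), np.float64(625.24), np.float64(620.64), np.float64(0.27)]
255 [np.float64(-0.0569), np.float64(614.29), np.float64(610.3), np.float64(0.36), np.float64(-0.0657), np.float64(623.23), np.float64(618.63), np.float64(0.26)]
260 [np.float64(-0.0569), np.float64(612.46), np.float64(608.48), np.float64(0.35), np.float64(-0.0657), np.float64(621.22), np.float64(616.62), np.float64(0.26)]
265 [np.float64(-0.0569), np.float64(610.64), np.float64(606.65), np.float64(0.34), np.float64(-0.0657), np.float64(619.21), np.float64(614.61), np.float64(0.25)]
w7 23 [[90.0, 350.0, 390.8], [120.0, 350.0, 389.1], [150.0, 376.1, 387.5], [180.0, 376.0, 386.6]]
250 [np.float64(-0.4176), np.float64(626.26), np.float64(597.03), np.float64(5.13), np.float64(-0.1668), np.float64(631.11), np.float64(619.44), np.float64(2.94)]
255 [n
[... 849 characters left out ...]
 np.int64(89), np.int64(163)), (75, np.int64(89), np.int64(163)), (76, np.int64(90), np.int64(164)), (77, np.int64(92), np.int64(163)), (78, np.int64(92), np.int64(164)), (79, np.int64(91), np.int64(165)), (80, np.int64(91), np.int64(164)), (81, np.int64(90), np.int64(165)), (82, np.int64(91), np.int64(162)), (83, np.int64(91), np.int64(164)), (84, np.int64(90), np.int64(164)), (85, np.int64(91), np.int64(164)), (86, np.int64(92), np.int64(165)), (87, np.int64(90), np.int64(163)), (88, np.int64(90), np.int64(163)), (89, np.int64(92), np.int64(163)), (90, np.int64(91), np.int64(163)), (91, np.int64(90), np.int64(165))]
[array([382.27237236,  76.34637304]), array([385.98782164,  67.72200486])]
```

Run:
```python
from bar import *
c=pickle.load(open('w7.pkl','rb'));E=edges('w7',range(90,205,5),368,410);print(E.round(1).tolist())
E=E[E[:,2]-E[:,1]<13]
for z in(250,255,260,265):
    o=[]
    for j in(1,2):
        P=np.array([onz(c,q[j],q[0],z) for q in E]);k=np.polyfit(P[:,1],P[:,0],1);o+=[k[0].round(4),np.polyval(k,100).round(2),np.polyval(k,170).round(2),np.std(P[:,0]-np.polyval(k,P[:,1])).round(2)]
    print(z,*o)
im=cv2.imread('pics/w7.png').astype(int);print([(v,int(im[v,386].max()-im[v,386].min()),int(im[v,386].sum()//3)) for v in range(58,86)])
T=cam('top')
for n in('top0','t5'):
    im=cv2.imread(f'pics/{n}.png').astype(int);g=im.sum(2)//3;sat=im.max(2)-im.min(2)
    for v in(157,158,159,160): print(n,v,[(u,int(sat[v,u])) for u in range(374,386)])
print([onz(T,u,158.5,265)[:2].round(1) for u in(379,380,381,382)])
```

```text
[[90.0, 380.0, 390.8], [95.0, 380.0, 390.6], [100.0, 369.1, 390.2], [105.0, 378.3, 390.1], [110.0, 379.0, 389.8], [115.0, 379.0, 389.5], [120.0, 377.5, 389.1], [125.0, 377.4, 388.9], [130.0, 377.2, 388.7], [135.0, 378.0, 388.4], [140.0, 376.6, 388.0], [145.0, 376.4, 387.8], [150.0, 376.1, 387.5], [155.0, 376.1, 387.2], [160.0, 377.0, 386.9], [165.0, 375.6, 386.7], [170.0, 375.4, 386.5], [175.0, 375.1, 386.2], [180.0, 376.0, 386.6], [185.0, 376.0, 391.8], [190.0, 374.4, 396.2], [195.0, 374.3, 399.5], [200.0, 374.1, 401.4]]
250 -0.0566 614.51 610.55 0.41 -0.0657 623.57 618.97 0.12
255 -0.0566 613.59 609.63 0.4 -0.0657 622.47 617.87 0.12
260 -0.0566 612.67 608.71 0.39 -0.0657 621.36 616.76 0.12
265 -0.0566 611.75 607.79 0.39 -0.0657 620.26 615.66 0.12
[(58, 7, 223), (59, 7, 223), (60, 8, 223), (61, 11, 207), (62, 8, 155), (63, 5, 103), (64, 8, 137), (65, 11, 198), (66, 11, 217), (67, 10, 215), (68, 9, 215), (69, 10, 214), (70, 10, 215), (71, 10, 214), (72, 10, 214), (73, 9, 215), (74, 9, 215), (75, 9, 215), (76, 11, 214), (77, 9, 215), (78, 10, 214), (79, 10, 215), (80, 10, 215), (81, 1
[... 562 characters left out ...]
, (381, 64), (382, 71), (383, 69), (384, 69), (385, 72)]
t5 157 [(374, 30), (375, 30), (376, 30), (377, 26), (378, 20), (379, 10), (380, 17), (381, 44), (382, 67), (383, 71), (384, 69), (385, 72)]
t5 158 [(374, 6), (375, 5), (376, 5), (377, 6), (378, 4), (379, 4), (380, 14), (381, 45), (382, 65), (383, 72), (384, 73), (385, 70)]
t5 159 [(374, 9), (375, 5), (376, 8), (377, 6), (378, 5), (379, 5), (380, 25), (381, 53), (382, 69), (383, 70), (384, 71), (385, 70)]
t5 160 [(374, 7), (375, 6), (376, 7), (377, 7), (378, 7), (379, 12), (380, 40), (381, 65), (382, 72), (383, 71), (384, 72), (385, 70)]
[array([ 632. , -168.7]), array([ 632.1, -171.5]), array([ 632.1, -174.4]), array([ 632.1, -177.2])]
```

The bar's top edge triangulates to z≈259.5, its centre line passes x=617.0 at y=100 with yaw 0.061, and the ends are at y≈+216 and −172, so bar_mid ≈ (621.8, 22, 260). This agrees with the text. Tree 1 weighs about 0.4 kg, so I'll hang it 92 mm out, with the hook at (616.2,113.8).

Emit:
arm_command([
  {"delta_pos":[0,0.007,-0.008],"twist":[0,0,0.006]},
  {"delta_pos":[0,0.0143,-0.017],"twist":[0,0,0.006]},
  {"delta_pos":[0,0.0143,-0.017],"twist":[0,0,0.006]},
  {"delta_pos":[0.005,0.0143,-0.017],"twist":[0,0,0.006]},
  {"delta_pos":[0.012,0.0143,-0.017],"twist":[0,0,0.006]},
  {"delta_pos":[0.02,0.0143,-0.017],"twist":[0,0,0.006]},
  {"delta_pos":[0.028,0.0143,-0.017],"twist":[0,0,0.006]},
  {"delta_pos":[0.036,0.0143,-0.017],"twist":[0,0,0.006]},
  {"delta_pos":[0.042,0.0143,-0.017],"twist":[0,0,0.006]},
  {"delta_pos":[0.0442,0.0143,-0.017],"twist":[0,0,0.006]},
  {"delta_pos":[0.0442,0.0143,-0.017],"twist":[0,0,0.006]},
  {"delta_pos":[0.0442,0.0143,-0.017],"twist":[0,0,0.006]},
])

```text
time_s: 11.1
ee_pos: [616.4, 113.4, 257.5]
tcp_rot: [-2.156, -2.285, 0.001]
ft_force: [-0.9, 0.5, -4.0]
grip_width: 0.049
grasp_force: 30.0
```

Run:
```python
from bar import *
F=[]
for i in range(4):
    s=r.get_state();F.append(s['ft_force']);c=cam('wrist');save('wrist','w8');pickle.dump(c,open('w8.pkl','wb'))
print(s['ee_pos'],np.array(F).round(1).tolist(),s['time_s'])
E=edges('w8',range(90,200,10),310,370);print(E.round(1).tolist())
for z in(255,260):
  print(z,[[onz(c,q[j],q[0],z)[:2].round(1).tolist() for j in (1,2)] for q in E[::4]])
```

```text
[616.36778045 113.45653591 257.68771721] [[-0.9, 0.5, -4.0], [0.6, -0.3, -2.3], [0.1, 1.0, -4.5], [-0.2, 0.3, -3.4]] 11.25
[[90.0, 315.0, 327.1], [100.0, 310.0, 343.5], [110.0, 310.0, 343.4], [120.0, 310.0, 343.4], [130.0, 310.0, 343.2], [140.0, 310.0, 342.8], [150.0, 310.0, 342.7], [160.0, 315.0, 342.4], [170.0, 315.6, 326.9], [180.0, 317.0, 327.8], [190.0, 315.6, 328.3]]
255 [[[606.6, 207.8], [614.6, 208.3]], [[604.4, 181.9], [627.3, 183.3]], [[609.7, 154.3], [617.8, 154.8]]]
260 [[[606.7, 207.5], [614.5, 207.9]], [[604.6, 182.2], [626.9, 183.5]], [[609.8, 155.3], [617.7, 155.7]]]
```

Emit:
arm_command([
  {"delta_pos":[0,0,-0.003],"twist":[0,0,0]},
  {"delta_pos":[0,0,-0.007],"twist":[0,0,0]},
  {"delta_pos":[0,0,-0.011],"twist":[0,0,0]},
  {"delta_pos":[0,0,-0.014],"twist":[0,0,0]},
  {"delta_pos":[0,0,-0.016],"twist":[0,0,0]},
  {"delta_pos":[0,0,-0.017],"twist":[0,0,0]},
  {"delta_pos":[0,0,-0.018],"twist":[0,0,0]},
  {"delta_pos":[0,0,-0.019],"twist":[0,0,0]},
  {"delta_pos":[0,0,-0.02],"twist":[0,0,0]},
  {"delta_pos":[0,0,-0.021],"twist":[0,0,0]},
  {"delta_pos":[0,0,-0.022],"twist":[0,0,0]},
  {"delta_pos":[0,0,-0.023],"twist":[0,0,0]},
  {"delta_pos":[0,0,-0.024],"twist":[0,0,0]},
  {"delta_pos":[0,0,-0.025],"twist":[0,0,0]},
  {"delta_pos":[0,0,-0.026],"twist":[0,0,0]},
  {"delta_pos":[0,0,-0.027],"twist":[0,0,0]},
  {"delta_pos":[0,0,-0.028],"twist":[0,0,0]},
  {"delta_pos":[0,0,-0.028],"twist":[0,0,0]},
])

```text
time_s: 13.1
ee_pos: [616.7, 113.6, 229.6]
tcp_rot: [-2.156, -2.285, -0.0]
ft_force: [-0.9, 1.5, -1.7]
grip_width: 0.053
grasp_force: 30.0
```

```bash
cat > ff.py <<'E'
from bar import *
import sys
n=int(sys.argv[1]);F=[];Q=[]
for i in range(n):
    s=r.get_state();F.append(s['ft_force']);Q.append(s['torque']);r.snapshot('wrist')
print(s['time_s'],s['ee_pos'].round(2),'F',np.mean(F,0).round(2),'se',(np.std(F,0)/np.sqrt(n)).round(2),'M',np.mean(Q,0).round(3),s['grip_width'],s['grasp_force'])
E
python3 ff.py 6
```

```text
13.35 [616.69 113.5  229.7 ] F [ 0.07  1.19 -1.92] se [0.19 0.09 0.15] M [ 0.271  0.095 -0.029] 0.05072989136632398 29.999592304229736
```

Emit:
arm_command([
  {"delta_pos":[0,0,-0.001],"twist":[0,0,0]},
  {"delta_pos":[0,0,-0.002],"twist":[0,0,0]},
  {"delta_pos":[0,0,-0.003],"twist":[0,0,0]},
  {"delta_pos":[0,0,-0.004],"twist":[0,0,0]},
  {"delta_pos":[0,0,-0.005],"twist":[0,0,0]},
  {"delta_pos":[0,0,-0.0055],"twist":[0,0,0]},
  {"delta_pos":[0,0,-0.006],"twist":[0,0,0]},
  {"delta_pos":[0,0,-0.0065],"twist":[0,0,0]},
  {"delta_pos":[0,0,-0.0065],"twist":[0,0,0]},
])

```text
time_s: 14.3
ee_pos: [616.7, 113.5, 223.1]
tcp_rot: [2.156, 2.285, 0.0]
ft_force: [1.2, 1.9, -0.0]
grip_width: 0.056
grasp_force: 30.0
```

```bash
python3 ff.py 10
```

```text
14.75 [616.69 113.48 223.15] F [ 0.35  2.03 -0.3 ] se [0.16 0.09 0.11] M [ 0.492  0.089 -0.025] 0.05365339027907239 29.999932050704956
```

Emit:
arm_command([
  {"delta_pos":[0,0.0004,-0.0005],"twist":[0,0,0]},
  {"delta_pos":[0,0.0008,-0.001],"twist":[0,0,0]},
  {"delta_pos":[0,0.0008,-0.001],"twist":[0,0,0]},
])

```text
time_s: 15.1
ee_pos: [616.7, 113.6, 222.0]
tcp_rot: [2.156, 2.284, -0.001]
ft_force: [-0.1, -0.3, -0.2]
grip_width: 0.051
grasp_force: 30.0
```

```bash
python3 ff.py 8
```

```text
15.45 [616.69 113.7  222.15] F [ 0.22 -0.67  0.16] se [0.12 0.17 0.15] M [-0.311  0.033  0.006] 0.0547236562485978 30.00008761882782
```

Emit:
arm_command([
  {"delta_pos":[0,-0.0002,0],"twist":[0,0,0]},
  {"delta_pos":[0,-0.0002,0],"twist":[0,0,0]},
  {"delta_pos":[0,-0.0002,0],"twist":[0,0,0]},
  {"delta_pos":[0,-0.0002,0],"twist":[0,0,0]},
  {"delta_pos":[0,-0.0002,0],"twist":[0,0,0]},
  {"delta_pos":[0,-0.0002,0],"twist":[0,0,0]},
], grip=0.03)

```text
time_s: 16.1
ee_pos: [616.6, 114.1, 222.1]
tcp_rot: [-2.156, -2.285, 0.0]
ft_force: [-0.2, -0.4, 0.3]
grip_width: 0.325
grasp_force: 0.0
```

```bash
cat > tilt.py <<'E'
# tilt from wrist view: bar's end/edge is awkward; side+top views of lips instead
from bar import *
import sys
E
python3 ff.py 3
python3 - <<'E'
from bar import *
c=cam('wrist');im=save('wrist','w9');pickle.dump(c,open('w9.pkl','wb'));S=save('side','s9');T=save('top','t9')
C=cam('side')
a=cv2.resize(im[60:260,230:430,::-1],(400,400));
b=cv2.resize(S[100:210,290:430,::-1],(700,550),interpolation=cv2.INTER_CUBIC)[:400]
b=cv2.resize(S[105:205,320:420,::-1],(400,400),interpolation=cv2.INTER_CUBIC)
cv2.imwrite('pics/m9.png',np.hstack([a,b]))
E
```

```text
16.2 [616.65 114.06 222.15] F [-0.24 -0.07 -0.06] se [0.15 0.17 0.45] M [-0.053  0.051 -0.021] 0.32276268612148346 0.0
```

View pics/m9.png

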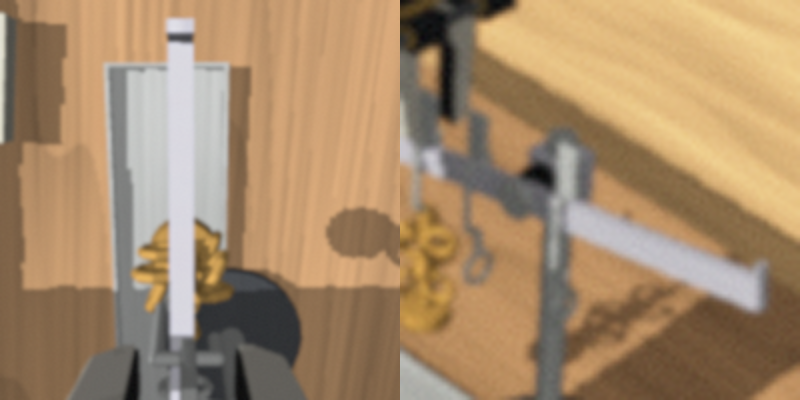

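The view shows the tree hanging on the bar with fingers open either side of the tab. The bar is tilted, its −y lip up at side crop (765,262). I'll retreat upward and go to the right tree.

Emit:
arm_command([
  {"delta_pos":[0,0,0.005],"twist":[0,0,0]},
  {"delta_pos":[0,0,0.02],"twist":[0,0,0]},
  {"delta_pos":[0,0,0.045],"twist":[0,0,0]},
  {"delta_pos":[0,0,0.08],"twist":[0,0,0]},
  {"delta_pos":[-0.03,0,0.09],"twist":[0,0,0]},
  {"delta_pos":[-0.08,0,0.09],"twist":[0,0,0]},
  {"delta_pos":[-0.125,-0.03,0.09],"twist":[0,0,0]},
  {"delta_pos":[-0.15,-0.07,0.08],"twist":[0,0,0]},
  {"delta_pos":[-0.188,-0.12,0.07],"twist":[0,0,-0.06]},
  {"delta_pos":[-0.188,-0.17,0.06],"twist":[0,0,-0.06]},
  {"delta_pos":[-0.188,-0.22,0.05],"twist":[0,0,-0.06]},
  {"delta_pos":[-0.188,-0.27,0.04],"twist":[0,0,-0.06]},
  {"delta_pos":[-0.188,-0.32,0.03],"twist":[0,0,-0.06]},
  {"delta_pos":[-0.188,-0.36,0.02],"twist":[0,0,-0.06]},
  {"delta_pos":[-0.188,-0.36,0.02],"twist":[0,0,-0.06]},
  {"delta_pos":[-0.188,-0.36,0.02],"twist":[0,0,-0.06]},
  {"delta_pos":[-0.188,-0.36,0.02],"twist":[0,0,-0.06]},
])

```text
time_s: 18.1
ee_pos: [428.8, -244.9, 242.3]
tcp_rot: [-2.223, -2.219, -0.001]
ft_force: [0.2, 0.1, 0.7]
grip_width: 0.324
grasp_force: 0.0
```

Run:
```python
from bar import *
s=r.get_state();c=cam('wrist');im=save('wrist','wa');pickle.dump(c,open('wa.pkl','wb'));save('side','sa');save('top','ta')
print(s['time_s'],s['ee_pos'],s['ft_force'],proj(c,(428,-221,200)))
```

```text
18.1 [ 428.75619026 -244.87482419  242.2641156 ] [0.22764238 0.11822561 0.72598545] [320.89053874 181.44037777]
```

Emit:
arm_command([
  {"delta_pos":[0,-0.03,-0.02],"twist":[0,0,0]},
  {"delta_pos":[0,-0.06,-0.04],"twist":[0,0,0]},
  {"delta_pos":[0,-0.06,-0.04],"twist":[0,0,0]},
  {"delta_pos":[0,-0.06,-0.04],"twist":[0,0,0]},
  {"delta_pos":[0,-0.06,-0.04],"twist":[0,0,0]},
])

```text
time_s: 18.75
ee_pos: [429.2, -304.7, 202.6]
tcp_rot: [2.222, 2.221, 0.001]
ft_force: [-0.6, -0.1, 0.4]
grip_width: 0.324
grasp_force: 0.0
```

Run:
```python
from bar import *
s=r.get_state();c=cam('wrist');im=save('wrist','wb');pickle.dump(c,open('wb.pkl','wb'))
p=proj(c,(428,-221,200));print(s['ee_pos'],p)
for n in('wa','wb'):
    im=cv2.imread(f'pics/{n}.png').astype(int);c=pickle.load(open(n+'.pkl','rb'));p=proj(c,(428,-221,195)).astype(int)
    x0,y0=p[0]-25,p[1]-25
    W=im[y0:y0+50,x0:x0+50];sat=W.max(2)-W.min(2);g=W.sum(2)//3
    print(n,x0,y0)
    for rr in range(0,50,2): print(y0+rr,''.join('#' if (sat[rr,k]<16 and g[rr,k]>165) else '+' if (sat[rr,k]<20) else 'o' if W[rr,k,0]<60 and sat[rr,k]>70 else '.' for k in range(50)))
```

```text
[ 429.16977097 -304.66073776  202.61456392] [319.71330463 107.82357349]
wa 295 155
155 ....++++++...........................o......++++++
157 ....++++++...............o..oooo.....o......++++++
159 ...++++++++..............o.........o...o......++++
161 ...++++++++++++++++......................o........
163 ...++++++++++++++++.....++++++++..ooooooooooooo...
165 ...+++++++++++++++....+++++.++++...ooo...........+
167 ...++++++++++++++....+++......+++......+++++++++++
169 ...++++++++++++++....++++.....++++..++++++++++++++
171 ...+++++++++++++....+++++####+++++++++++++++++++++
173 ..+++++++++++++++..+##############++++++++++++++++
175 ..+++++++++++++++++####+++++######+...++++++++++++
177 ...+++++++++++++++++++++++++######+.o..+++++++++++
179 ......................++++++######+....+++++++++++
181 .............................#####++.....+++++++++
183 ..............................#####...............
185 ..............................#####+..............
187 ..............................#####+..............
189 ................................+.................
191 .......................
[... 1033 characters left out ...]
...o...+##################++++++++++++++
108 .++++++++++++++++####################+++++++++++++
110 ++++++++++++++++.+###+++++++++#######+.........+++
112 ++++++++++++++++...............######+..ooooo.....
114 +++++++++++++++++.......o......######+.oo.o.o..ooo
116 +++++++++++++++++......o.......######+.oooooo.....
118 ++++++++++++++++.......o......................++++
120 ++++++++++++++++......oo..........ooooooo...++++++
122 +++++++++++++++..........oo.........ooo...++++++++
124 +++++++++++++++.......++............o..+++++++++++
126 +++++++++++++++......+++++++++.........+++++++++++
128 ++++++++++++++++...+++++++++++++.........+++++++++
130 +++++++++++++++++++++++++++++++++.....o...++++++++
```

Run:
```python
from bar import *
out={}
for n,rows,c0,c1 in(('wa',list(range(179,189)),320,336),('wb',list(range(94,104))+list(range(112,118)),320,338)):
    im=cv2.imread(f'pics/{n}.png').astype(float);g=im.sum(2)/3;sat=im.max(2)-im.min(2);c=pickle.load(open(n+'.pkl','rb'))
    E=[]
    for v in rows:
        w=np.where((g[v,c0:c1]>165)&(sat[v,c0:c1]<18))[0]+c0
        E.append((v,w[0],w[-1]))
    E=np.array(E);k=np.polyfit(E[:,0],(E[:,1]+E[:,2])/2,1)
    print(n,E[[0,-1]].tolist(),k)
    col=int(np.median((E[:,1]+E[:,2])/2))
    print([(v,int(g[v,col])) for v in range(rows[0]-10 if n=='wb' else 166,rows[-1]+6)])
    P=[onz(c,np.polyval(k,v),v,203) for v in(rows[0],rows[-1])];d=P[0]-P[1];print('yaw',np.arctan2(-d[0],d[1]),P)
    out[n]=(c,k)
c,k=out['wb'];print('wb mid',onz(c,np.polyval(k,105.4),105.4,203))
T=cam('top');im=cv2.imread('pics/wb.png').astype(int)
g=im.sum(2)//3
for u in(311,313,315,318,320): print(u,[(v,int(g[v,u])) for v in range(103,114)])
for u in(331,333,335,337,339,341): print(u,[(v,int(g[v,u])) for v in range(99,112)])
```

```text
wa [[179, 323, 328], [188, 326, 328]] [1.54545455e-01 2.98290909e+02]
[(166, 94), (167, 95), (168, 93), (169, 94), (170, 110), (171, 152), (172, 186), (173, 197), (174, 198), (175, 199), (176, 200), (177, 201), (178, 201), (179, 201), (180, 202), (181, 203), (182, 205), (183, 205), (184, 208), (185, 208), (186, 205), (187, 201), (188, 188), (189, 160), (190, 128), (191, 111), (192, 112), (193, 113)]
yaw 0.15231043409252953 [array([ 432.35849966, -218.19007222,  203.        ]), array([ 433.57464209, -226.11286262,  203.        ])]
wb [[94, 324, 328], [117, 325, 328]] [7.24056604e-02 3.18964858e+02]
[(84, 158), (85, 161), (86, 161), (87, 162), (88, 157), (89, 144), (90, 125), (91, 117), (92, 138), (93, 180), (94, 206), (95, 212), (96, 215), (97, 213), (98, 215), (99, 216), (100, 217), (101, 217), (102, 216), (103, 216), (104, 215), (105, 217), (106, 218), (107, 218), (108, 218), (109, 219), (110, 220), (111, 222), (112, 223), (113, 220), (114, 216), (115, 215), (116, 210), (117, 185), (118, 146), (119, 123), (120, 131), (121, 148), (122, 164)]
yaw 0.08026059193577466 [array([ 432.03054
[... 1068 characters left out ...]
 (106, 138), (107, 128), (108, 109), (109, 92), (110, 78), (111, 75)]
335 [(99, 146), (100, 162), (101, 169), (102, 159), (103, 142), (104, 135), (105, 141), (106, 137), (107, 126), (108, 108), (109, 89), (110, 79), (111, 84)]
337 [(99, 180), (100, 177), (101, 170), (102, 150), (103, 136), (104, 135), (105, 140), (106, 135), (107, 123), (108, 104), (109, 95), (110, 94), (111, 97)]
339 [(99, 132), (100, 121), (101, 116), (102, 118), (103, 126), (104, 135), (105, 137), (106, 132), (107, 117), (108, 101), (109, 94), (110, 94), (111, 96)]
341 [(99, 117), (100, 112), (101, 111), (102, 113), (103, 118), (104, 124), (105, 124), (106, 119), (107, 113), (108, 116), (109, 126), (110, 133), (111, 133)]
```

Run:
```python
from bar import *
a,b=[pickle.load(open(n+'.pkl','rb')) for n in('wa','wb')]
print(cross((a,327.2,189.3),(b,327.4,117.4)),cross((a,326,180),(b,326.5,105)),proj(a,(432.6,-219.4,203)),proj(b,(432.6,-219.4,167)))
print('hook',[onz(b,u,v,167) for u,v in((311,108.1),(341,104.7))])
s=r.get_state();print(s['ee_pos'],s['time_s'])
```

```text
(array([ 433.30471043, -227.16111671,  203.41968634]), [np.float64(0.14220223003188392), np.float64(0.14220223003188193)]) (array([ 432.47688072, -219.26210085,  202.10359555]), [np.float64(0.06861031754863565), np.float64(0.06861031754863758)]) [326.23378326 180.38516319] [326.03127435 106.6940927 ]
hook [array([ 420.81773436, -220.45259994,  167.        ]), array([ 444.29348087, -217.92163815,  167.        ])]
[ 429.24535367 -304.68280424  202.72185431] 18.8
```

The tab triangulates to (432.5,−219.3) with its top at z≈203 and yaw ≈0.1, which agrees with the text. I go down to the same tool height as for the first tree.

Emit:
arm_command([
  {"delta_pos":[0.0033,0.04,0],"twist":[0,0,0.1]},
  {"delta_pos":[0.0033,0.0854,0],"twist":[0,0,0.1]},
  {"delta_pos":[0.0033,0.0854,0],"twist":[0,0,0.1]},
  {"delta_pos":[0.0033,0.0854,0],"twist":[0,0,0.1]},
  {"delta_pos":[0.0033,0.0854,-0.02],"twist":[0,0,0.1]},
  {"delta_pos":[0.0033,0.0854,-0.04],"twist":[0,0,0.1]},
  {"delta_pos":[0.0033,0.0854,-0.055],"twist":[0,0,0.1]},
  {"delta_pos":[0.0033,0.0854,-0.063],"twist":[0,0,0.1]},
  {"delta_pos":[0.0033,0.0854,-0.063],"twist":[0,0,0.1]},
  {"delta_pos":[0.0033,0.0854,-0.063],"twist":[0,0,0.1]},
], grip=0.05)

```text
time_s: 19.8
ee_pos: [432.1, -221.3, 139.6]
tcp_rot: [2.11, 2.326, 0.0]
ft_force: [0.5, -1.0, -0.4]
grip_width: 0.539
grasp_force: 0.0
```

```bash
python3 ff.py 2
```

```text
19.85 [ 432.3  -221.19  139.77] F [ 0.76 -0.4   0.45] se [0.19 0.39 0.6 ] M [-0.059  0.04   0.002] 0.5383873237788814 0.0
```

Emit:
arm_command([
  {"delta_pos":[0,0,0],"twist":[0,0,0]},
  {"delta_pos":[0,0,0],"twist":[0,0,0]},
  {"delta_pos":[0,0,0],"twist":[0,0,0]},
  {"delta_pos":[0,0,0],"twist":[0,0,0]},
  {"delta_pos":[0,0,0],"twist":[0,0,0]},
  {"delta_pos":[0,0,0],"twist":[0,0,0]},
  {"delta_pos":[0,0,0],"twist":[0,0,0]},
], grip=0.0)

```text
time_s: 20.6
ee_pos: [432.0, -220.6, 139.1]
tcp_rot: [2.11, 2.328, -0.0]
ft_force: [-0.3, -0.3, 0.3]
grip_width: 0.054
grasp_force: 30.0
```

```bash
python3 ff.py 3
```

```text
20.7 [ 431.92 -220.59  139.11] F [-0.23 -0.11 -0.08] se [0.1  0.1  0.48] M [0.    0.054 0.021] 0.04822177736802835 29.9996879696846
```

Emit:
arm_command([
  {"delta_pos":[0,0,0.008],"twist":[0,0,0]},
  {"delta_pos":[0,0,0.03],"twist":[0,0,0]},
  {"delta_pos":[0,0,0.06],"twist":[0,0,-0.02]},
  {"delta_pos":[0,0,0.1],"twist":[0,0,-0.04]},
  {"delta_pos":[0,0,0.13],"twist":[0,0,-0.04]},
  {"delta_pos":[0,0,0.148],"twist":[0,0,-0.04]},
  {"delta_pos":[0,0,0.148],"twist":[0,0,-0.04]},
  {"delta_pos":[0,0,0.148],"twist":[0,0,-0.04]},
  {"delta_pos":[0,0,0.148],"twist":[0,0,-0.04]},
])

```text
time_s: 21.65
ee_pos: [431.1, -220.1, 285.9]
tcp_rot: [-2.155, -2.284, 0.002]
ft_force: [-0.1, 0.4, -3.9]
grip_width: 0.049
grasp_force: 30.0
```

```bash
python3 ff.py 16
```

```text
22.4 [ 431.96 -220.59  287.15] F [-0.07  0.23 -3.56] se [0.12 0.15 0.12] M [-0.058  0.049  0.008] 0.04901390944177948 29.999234676361084
```

```bash
cat > tlt.py <<'E'
from bar import *
import sys
# tilt from the vertical shift of the bar's -y end in the side view against the first picture
def shift(n,view='side',end=-1):
    C=cam(view);M=np.array([621.8,22,250.]);yw=.061
    def pt(th,rr=193*end,h=10): 
        y=np.array([-np.sin(yw),np.cos(yw),0]);return M+y*(rr*np.cos(th)-h*np.sin(th))+np.array([0,0,1])*(rr*np.sin(th)+h*np.cos(th))
    a=cv2.imread(f'pics/{view}0.png');b=cv2.imread(f'pics/{n}.png')
    p=proj(C,pt(0)).astype(int);w=9
    t=cv2.resize(a[p[1]-w:p[1]+w,p[0]-w:p[0]+w],None,fx=4,fy=4,interpolation=cv2.INTER_CUBIC);W=24
    q=cv2.resize(b[p[1]-W:p[1]+W,p[0]-W:p[0]+W],None,fx=4,fy=4,interpolation=cv2.INTER_CUBIC)
    m=cv2.matchTemplate(q,t,cv2.TM_CCOEFF_NORMED);_,s,_,l=cv2.minMaxLoc(m)
    d=(np.array(l)/4-(W-w));ths=np.linspace(-.25,.25,501)
    pr=np.array([proj(C,pt(x))-proj(C,pt(0)) for x in ths]);e=np.linalg.norm(pr-d,axis=1);i=e.argmin()
    return d,s,ths[i],e[i]
if __name__=='__main__':
    for n in sys.argv[1:]: print(n,shift(n))
E
python3 tlt.py s5 s9 sa
python3 - <<'E'
from tlt import *
for n in('top0','t5','t9','ta'): print(n,shift(n,'top'))
E
```

```text
s5 (array([0.  , 0.25]), 0.8976707458496094, np.float64(0.0040000000000000036), np.float64(0.03156791037700689))
s9 (array([ 0.25, -9.25]), 0.8217508792877197, np.float64(-0.132), np.float64(0.018899394165759656))
sa (array([-10.25,  -4.25]), 0.6388159394264221, np.float64(-0.055999999999999994), np.float64(10.514018478944303))
top0 (array([0., 0.]), 0.9994698762893677, np.float64(0.0), np.float64(0.0))
t5 (array([0., 0.]), 0.9939696192741394, np.float64(0.0), np.float64(0.0))
t9 (array([ 0. , -2.5]), 0.9145666360855103, np.float64(-0.132), np.float64(0.21838614042939988))
ta (array([ 0. , -2.5]), 0.9149748682975769, np.float64(-0.132), np.float64(0.21838614042939988))
```

The −y end rose by 9.25 px in the side view and 2.5 px in the top view, giving a tilt of −0.132 in both, so m1·r1≈0.0323 kg·m. Tree 2 reads 3.56 N, so its balance distance is about 91 mm. I move to the approach position.

Emit:
arm_command([
  {"delta_pos":[0.03,0.03,0],"twist":[0,0,0]},
  {"delta_pos":[0.06,0.06,0],"twist":[0,0,0]},
  {"delta_pos":[0.09,0.1,0],"twist":[0,0,0]},
  {"delta_pos":[0.12,0.135,0],"twist":[0,0,0]},
  {"delta_pos":[0.138,0.1523,0],"twist":[0,0,0]},
  {"delta_pos":[0.138,0.1523,-0.01],"twist":[0,0,0]},
  {"delta_pos":[0.138,0.1523,-0.019],"twist":[0,0,0]},
  {"delta_pos":[0.138,0.1523,-0.019],"twist":[0,0,0]},
  {"delta_pos":[0.138,0.1523,-0.019],"twist":[0,0,0]},
])

```text
time_s: 23.35
ee_pos: [569.0, -69.5, 268.1]
tcp_rot: [-2.158, -2.282, 0.001]
ft_force: [-0.6, -0.3, -2.9]
grip_width: 0.053
grasp_force: 30.0
```

```bash
python3 ff.py 2
python3 - <<'E'
from bar import *
c=cam('wrist');save('wrist','wc');pickle.dump(c,open('wc.pkl','wb'));im=cv2.imread('pics/wc.png').astype(int)
E=edges('wc',range(20,240,8),340,440)
for z in (250,260,270):print(z,[(int(q[0]),[onz(c,q[j],q[0],z)[:2].round(1).tolist() for j in (1,2)]) for q in E if 6<q[2]-q[1]<14])
print(proj(c,(625,-25,260)),proj(c,(627,-67,271)))
for z in(240,250,260):print(proj(c,(622,22,z)))
E
```

```text
23.4 [569.42 -69.44 268.44] F [ 0.15 -0.46 -3.35] se [0.55 0.09 0.31] M [-0.066  0.064  0.008] 0.054435433212648196 29.99923288822174
250 []
260 []
270 []
[399.98412103 168.66971069] [398.94278153 227.42977189]
[397.63029334 102.19236224]
[401.08972284 101.59845947]
[404.88542856 100.94633397]
```

Run:
```python
from bar import *
im=cv2.imread('pics/wc.png').astype(int);c=pickle.load(open('wc.pkl','rb'));g=im.sum(2)//3;sat=im.max(2)-im.min(2)
for v in(185,195,205,215,225): print(v,[f'{g[v,u]}/{sat[v,u]}' for u in range(376,420)])
for x in(619,623.3,631.3): print(proj(c,(x,-45,268.5)),proj(c,(x,-60,270.5)))
```

```text
185 ['164/17', '124/40', '103/57', '102/57', '99/54', '103/56', '118/65', '145/81', '168/93', '172/95', '168/93', '165/92', '161/88', '143/72', '109/36', '82/5', '76/6', '76/4', '79/5', '96/4', '124/6', '145/7', '151/8', '150/7', '150/7', '151/8', '150/8', '150/7', '150/8', '149/8', '152/8', '161/45', '169/84', '173/96', '173/95', '175/95', '177/95', '178/94', '177/94', '177/95', '176/95', '171/95', '168/94', '170/95']
195 ['142/29', '108/52', '101/58', '102/57', '107/60', '111/61', '113/61', '117/64', '135/74', '154/86', '160/88', '157/88', '158/78', '166/46', '172/8', '174/10', '170/10', '173/10', '173/9', '185/10', '205/11', '215/11', '219/10', '217/10', '217/12', '218/11', '217/12', '217/11', '218/12', '217/12', '207/13', '189/55', '174/91', '173/95', '175/96', '178/95', '176/95', '175/95', '174/95', '172/93', '167/92', '166/93', '173/96', '177/95']
205 ['127/42', '106/59', '106/60', '110/60', '110/61', '112/61', '114/63', '134/72', '151/84', '156/87', '155/85', '155/85', '162/70', '170/36', '174/6', '172/8', '171/8', '170/9', '173/9', '192/11', '216/11', '222/7', '221/7', '221/8
[... 522 characters left out ...]
3/95', '170/95', '171/94', '174/95', '177/96', '177/95', '175/95', '174/94', '173/95', '175/95', '178/94']
225 ['108/60', '105/60', '107/60', '108/60', '111/62', '125/70', '146/80', '153/84', '156/87', '165/92', '175/96', '173/93', '151/76', '106/34', '77/2', '74/6', '75/3', '80/5', '101/5', '129/7', '143/7', '146/8', '146/6', '147/8', '147/8', '146/7', '147/8', '146/8', '148/5', '155/24', '169/68', '174/93', '168/95', '167/93', '171/94', '175/96', '176/95', '175/94', '173/94', '172/95', '173/95', '176/95', '173/95', '167/92']
[391.11263372 197.4520424 ] [389.20057091 217.74906615]
[396.99378691 197.77426065] [395.01692018 218.06404861]
[407.93302342 198.37336289] [405.83550417 218.65045246]
```

Emit:
arm_command([
  {"delta_pos":[0.01,0.001,0],"twist":[0,0,0]},
  {"delta_pos":[0.02,0.001,0],"twist":[0,0,0]},
  {"delta_pos":[0.03,0.001,0],"twist":[0,0,0]},
  {"delta_pos":[0.04,0.001,0],"twist":[0,0,0]},
  {"delta_pos":[0.048,0.001,0],"twist":[0,0,0]},
  {"delta_pos":[0.055,0.001,0],"twist":[0,0,0]},
  {"delta_pos":[0.0575,0.001,0],"twist":[0,0,0]},
  {"delta_pos":[0.0575,0.001,0],"twist":[0,0,0]},
  {"delta_pos":[0.0575,0.001,0],"twist":[0,0,0]},
])

```text
time_s: 24.4
ee_pos: [627.1, -67.4, 268.1]
tcp_rot: [-2.156, -2.285, 0.001]
ft_force: [-0.7, 0.2, -3.4]
grip_width: 0.05
grasp_force: 30.0
```

```bash
python3 ff.py 4
```

```text
24.55 [627.11 -67.3  268.25] F [-0.32  0.1  -3.7 ] se [0.14 0.1  0.26] M [-0.057  0.061  0.001] 0.055180886028324654 29.999354481697083
```

Emit:
arm_command([
  {"delta_pos":[0,-0.0005,-0.004],"twist":[0,0,0]},
  {"delta_pos":[0,-0.0005,-0.009],"twist":[0,0,0]},
  {"delta_pos":[0,-0.0005,-0.013],"twist":[0,0,0]},
  {"delta_pos":[0,-0.0005,-0.016],"twist":[0,0,0]},
  {"delta_pos":[0,-0.0005,-0.0175],"twist":[0,0,0]},
  {"delta_pos":[0,-0.0005,-0.0185],"twist":[0,0,0]},
  {"delta_pos":[0,-0.0005,-0.0193],"twist":[0,0,0]},
  {"delta_pos":[0,-0.0005,-0.02],"twist":[0,0,0]},
  {"delta_pos":[0,-0.0005,-0.0207],"twist":[0,0,0]},
  {"delta_pos":[0,-0.0005,-0.0214],"twist":[0,0,0]},
  {"delta_pos":[0,-0.0006,-0.0221],"twist":[0,0,0]},
  {"delta_pos":[0,-0.0008,-0.0229],"twist":[0,0,0]},
  {"delta_pos":[0,-0.001,-0.0237],"twist":[0,0,0]},
  {"delta_pos":[0,-0.0012,-0.0245],"twist":[0,0,0]},
  {"delta_pos":[0,-0.0014,-0.0253],"twist":[0,0,0]},
  {"delta_pos":[0,-0.0015,-0.0261],"twist":[0,0,0]},
  {"delta_pos":[0,-0.0016,-0.027],"twist":[0,0,0]},
  {"delta_pos":[0,-0.0017,-0.028],"twist":[0,0,0]},
  {"delta_pos":[0,-0.0017,-0.028],"twist":[0,0,0]},
])

```text
time_s: 26.5
ee_pos: [627.6, -69.2, 240.1]
tcp_rot: [2.156, 2.285, 0.0]
ft_force: [0.2, -0.2, -1.3]
grip_width: 0.051
grasp_force: 30.0
```

```bash
python3 ff.py 5
```

```text
26.7 [627.57 -69.11 240.22] F [ 1.05 -0.88 -0.72] se [0.21 0.24 0.19] M [-0.297 -0.154  0.018] 0.05349150161069072 29.999755918979645
```

Emit:
arm_command([
  {"delta_pos":[0.0004,-0.0002,-0.0006],"twist":[0,0,0]},
  {"delta_pos":[0.0008,-0.0004,-0.0012],"twist":[0,0,0]},
  {"delta_pos":[0.001,-0.0005,-0.0018],"twist":[0,0,0]},
  {"delta_pos":[0.001,-0.0005,-0.0022],"twist":[0,0,0]},
  {"delta_pos":[0.001,-0.0005,-0.0022],"twist":[0,0,0]},
])

```text
time_s: 27.25
ee_pos: [628.1, -69.4, 237.7]
tcp_rot: [-2.156, -2.284, 0.001]
ft_force: [-1.7, -1.2, 0.0]
grip_width: 0.05
grasp_force: 30.0
```

```bash
python3 ff.py 10
python3 - <<'E'
from tlt import *
save('side','sd');save('top','td');print(shift('sd'),shift('td','top'),shift('td','top',1),shift('t9','top',1))
E
```

```text
27.7 [628.4  -69.38 237.91] F [-2.28 -0.15 -0.61] se [0.17 0.15 0.16] M [-0.11   0.552  0.002] 0.05263655915691502 29.99991148710251
(array([ 0.  , -1.75]), 0.8930395245552063, np.float64(-0.025999999999999995), np.float64(0.14461243638000362)) (array([ 0. , -0.5]), 0.8318712711334229, np.float64(-0.023999999999999994), np.float64(0.13414073178441277)) (array([-11.75,   5.  ]), 0.3439469337463379, np.float64(-0.0030000000000000027), np.float64(12.76921366559994)) (array([ 3.25, 15.  ]), 0.4410233795642853, np.float64(-0.25), np.float64(10.655982292601132))
```

Emit:
arm_command([
  {"delta_pos":[-0.0004,-0.0001,-0.0006],"twist":[0,0,0]},
  {"delta_pos":[-0.0007,-0.0002,-0.0012],"twist":[0,0,0]},
  {"delta_pos":[-0.0007,-0.0002,-0.0018],"twist":[0,0,0]},
  {"delta_pos":[-0.0007,-0.0002,-0.0022],"twist":[0,0,0]},
  {"delta_pos":[-0.0007,-0.0002,-0.0022],"twist":[0,0,0]},
])

```text
time_s: 28.35
ee_pos: [628.3, -69.6, 235.8]
tcp_rot: [2.155, 2.285, 0.001]
ft_force: [2.1, 1.0, -0.4]
grip_width: 0.052
grasp_force: 30.0
```

```bash
python3 ff.py 10
python3 - <<'E'
from tlt import *
save('side','se');save('top','te');print(shift('se'),shift('te','top'))
E
```

```text
28.8 [627.96 -69.7  235.79] F [ 2.3   0.48 -0.09] se [0.14 0.12 0.1 ] M [ 0.074 -0.436 -0.002] 0.05342734801861606 29.999460875988007
(array([ 0.25, -0.5 ]), 0.9070819020271301, np.float64(-0.008000000000000007), np.float64(0.20444922929009526)) (array([ 0.  , -0.25]), 0.8413406014442444, np.float64(-0.011999999999999983), np.float64(0.07172807354040049))
```

Emit:
arm_command([
  {"delta_pos":[0.0002,-0.0001,-0.0004],"twist":[0,0,0]},
  {"delta_pos":[0.0003,-0.0001,-0.0004],"twist":[0,0,0]},
  {"delta_pos":[0.0003,-0.0001,-0.0004],"twist":[0,0,0]},
])

```text
time_s: 29.25
ee_pos: [627.9, -69.8, 235.2]
tcp_rot: [-2.156, -2.285, 0.0]
ft_force: [1.0, 0.5, 0.3]
grip_width: 0.052
grasp_force: 30.0
```

```bash
python3 ff.py 8
```

```text
29.6 [627.88 -69.81 235.28] F [1.35 0.43 0.02] se [0.14 0.09 0.16] M [ 0.07  -0.265  0.007] 0.05496696607854935 30.000047385692596
```

Emit:
arm_command([
  {"delta_pos":[0.0003,0,0],"twist":[0,0,0]},
  {"delta_pos":[0.0004,0,0],"twist":[0,0,0]},
  {"delta_pos":[0.0004,0,0],"twist":[0,0,0]},
])

```text
time_s: 29.95
ee_pos: [628.0, -69.8, 235.2]
tcp_rot: [-2.156, -2.284, 0.001]
ft_force: [-0.5, 1.1, 0.0]
grip_width: 0.053
grasp_force: 30.0
```

```bash
python3 ff.py 6
```

```text
30.2 [628.06 -69.78 235.18] F [-1.25  0.62  0.07] se [0.15 0.17 0.18] M [ 0.071  0.349 -0.005] 0.052847955143553074 30.00010907649994
```

Emit:
arm_command([
  {"delta_pos":[-0.0002,0,0],"twist":[0,0,0]},
  {"delta_pos":[-0.0002,0,0],"twist":[0,0,0]},
  {"delta_pos":[-0.0002,0,0],"twist":[0,0,0]},
])

```text
time_s: 30.55
ee_pos: [628.1, -69.8, 235.3]
tcp_rot: [-2.156, -2.285, 0.0]
ft_force: [-2.0, 0.0, -0.5]
grip_width: 0.054
grasp_force: 30.0
```

Emit:
arm_command([
  {"delta_pos":[0,0,0],"twist":[0,0,0]},
  {"delta_pos":[0,0,0],"twist":[0,0,0]},
  {"delta_pos":[0,0,0],"twist":[0,0,0]},
  {"delta_pos":[0,0,0],"twist":[0,0,0]},
  {"delta_pos":[0,0,0],"twist":[0,0,0]},
  {"delta_pos":[0,0,0],"twist":[0,0,0]},
  {"delta_pos":[0,0,0],"twist":[0,0,0]},
  {"delta_pos":[0,0,0],"twist":[0,0,0]},
], grip=0.03)

```text
time_s: 31.35
ee_pos: [628.3, -69.8, 235.3]
tcp_rot: [2.156, 2.285, -0.0]
ft_force: [0.1, 0.1, 0.2]
grip_width: 0.324
grasp_force: 0.0
```

```bash
python3 ff.py 3
python3 - <<'E'
from tlt import *
save('side','sf');save('top','tf');print(shift('sf'),shift('tf','top'))
E
```

```text
31.45 [628.23 -69.8  235.33] F [-0.08 -0.14  0.1 ] se [0.13 0.16 0.26] M [-0.077  0.059  0.017] 0.32454917604016165 0.0
(array([ 0.25, -0.5 ]), 0.9064820408821106, np.float64(-0.008000000000000007), np.float64(0.20444922929009526)) (array([ 0.  , -0.25]), 0.8414175510406494, np.float64(-0.011999999999999983), np.float64(0.07172807354040049))
```

Emit:
arm_command([
  {"delta_pos":[0,0,0.005],"twist":[0,0,0]},
  {"delta_pos":[0,0,0.02],"twist":[0,0,0]},
  {"delta_pos":[0,0,0.045],"twist":[0,0,0]},
  {"delta_pos":[0,0,0.08],"twist":[0,0,0]},
  {"delta_pos":[-0.02,0,0.1],"twist":[0,0,0]},
  {"delta_pos":[-0.06,0,0.12],"twist":[0,0,0]},
  {"delta_pos":[-0.1,0,0.14],"twist":[0,0,0]},
  {"delta_pos":[-0.14,0.02,0.15],"twist":[0,0,0]},
  {"delta_pos":[-0.14,0.06,0.15],"twist":[0,0,0]},
  {"delta_pos":[-0.14,0.1,0.15],"twist":[0,0,0]},
  {"delta_pos":[-0.14,0.14,0.15],"twist":[0,0,0]},
  {"delta_pos":[-0.14,0.18,0.15],"twist":[0,0,0]},
  {"delta_pos":[-0.14,0.22,0.15],"twist":[0,0,0]},
  {"delta_pos":[-0.14,0.25,0.15],"twist":[0,0,0]},
  {"delta_pos":[-0.14,0.25,0.15],"twist":[0,0,0]},
  {"delta_pos":[-0.14,0.25,0.15],"twist":[0,0,0]},
])

```text
time_s: 33.2
ee_pos: [488.2, 180.2, 385.4]
tcp_rot: [2.155, 2.286, -0.001]
ft_force: [0.2, -1.0, -0.2]
grip_width: 0.327
grasp_force: 0.0
```

Run:
```python
from tlt import *
s=r.get_state();print(s['time_s'],s['ee_pos'],s['ft_force'])
save('side','sg');save('top','tg');
for e in(-1,1): print(e,shift('sg','side',e),shift('tg','top',e))
# subpixel rows of the bar's lower/upper edge along columns, side view, right arm
for n in('side0','s5','sf','sg'):
    im=cv2.imread(f'pics/{n}.png').astype(float);sat=im.max(2)-im.min(2)
    o=[]
    for u in range(385,407,3):
        col=sat[150:205,u];k=col.argmin()
        up=k
        while col[up]<45: up-=1
        dn=k
        while col[dn]<45: dn+=1
        o.append((round(150+up+(col[up]-45)/(col[up]-col[up+1]),2),round(150+dn-(col[dn]-45)/(col[dn]-col[dn-1]),2)))
    print(n,o)
C=cam('side');M=np.array([621.8,22,250.]);y=np.array([-.061,.998,0])
for th in(0,-.01,-.02): print(th,[proj(C,M+y*rr+np.array([0,0,10+rr*th])).round(2) for rr in(-140,-165,-185)])
```

```text
33.2 [488.15798325 180.19532281 385.39062254] [ 0.17277021 -0.96586085 -0.20970028]
-1 (array([ 0.25, -0.5 ]), 0.9068236351013184, np.float64(-0.008000000000000007), np.float64(0.20444922929009526)) (array([ 0.  , -0.25]), 0.8443358540534973, np.float64(-0.011999999999999983), np.float64(0.07172807354040049))
1 (array([8.75, 3.25]), 0.3496953845024109, np.float64(-0.062), np.float64(8.667926307329289)) (array([-8.25, 11.75]), 0.29373306035995483, np.float64(-0.136), np.float64(13.576952064863008))
side0 [(np.float64(167.35), np.float64(180.06)), (np.float64(168.91), np.float64(180.74)), (np.float64(171.0), np.float64(182.52)), (np.float64(173.96), np.float64(184.43)), (np.float64(175.71), np.float64(186.32)), (np.float64(177.44), np.float64(187.8)), (np.float64(179.29), np.float64(191.0)), (np.float64(180.5), np.float64(192.24))]
s5 [(np.float64(168.57), np.float64(178.97)), (np.float64(170.48), np.float64(180.7)), (np.float64(172.27), np.float64(182.49)), (np.float64(173.94), np.float64(185.62)), (np.float64(175.81), np.float64(187.4)), (np.float64(177.47), np.float64(189.21)), (np.
[... 298 characters left out ...]
float64(176.74), np.float64(188.72)), (np.float64(178.51), np.float64(190.36)), (np.float64(180.03), np.float64(192.09))]
sg [(np.float64(168.22), np.float64(179.6)), (np.float64(169.88), np.float64(180.59)), (np.float64(171.7), np.float64(182.09)), (np.float64(173.09), np.float64(183.75)), (np.float64(175.21), np.float64(186.38)), (np.float64(176.75), np.float64(188.69)), (np.float64(178.5), np.float64(190.36)), (np.float64(180.09), np.float64(191.95))]
0 [array([393.46, 174.71]), array([401.59, 179.46]), array([408.24, 183.34])]
-0.01 [array([393.52, 174.24]), array([401.67, 178.9 ]), array([408.33, 182.72])]
-0.02 [array([393.57, 173.78]), array([401.74, 178.35]), array([408.42, 182.09])]
```

Run:
```python
from tlt import *
avg=lambda n:np.mean([r.snapshot(n).astype(np.float32) for _ in range(6)],0)[:,:,::-1]
B={'side':avg('side'),'top':avg('top')}
M=np.array([621.8,22,250.]);y=np.array([-.061,.998,0]);P=lambda C,rr,th,h=10:proj(C,M+y*(rr-h*th)+np.array([0,0,h+rr*th]))
for view,refs in(('side',('side0','s5')),('top',('top0','t5'))):
  C=cam(view)
  for rr in(-193,-160):
    p=P(C,rr,0).astype(int);w=14;dp=(P(C,rr,-.02)-P(C,rr,0))
    for n in refs:
      a=cv2.cvtColor(cv2.imread(f'pics/{n}.png'),cv2.COLOR_BGR2GRAY).astype(np.float32);b=cv2.cvtColor(B[view],cv2.COLOR_BGR2GRAY)
      sl=np.s_[p[1]-w:p[1]+w,p[0]-w:p[0]+w]
      cc,W=cv2.findTransformECC(a[sl],b[sl],np.eye(2,3,dtype=np.float32),cv2.MOTION_TRANSLATION,(3,200,1e-7),None,1)
      print(view,rr,n,cc.round(3),W[:,2],'per -.02:',dp.round(2),'tilt',-.02*W[1,2]/dp[1])
s=r.get_state();print(s['time_s'])
```

```text
Traceback (most recent call last):
AttributeError: 'float' object has no attribute 'round'
```

Run:
```python
from tlt import *
avg=lambda n:np.mean([r.snapshot(n).astype(np.float32) for _ in range(4)],0)[:,:,::-1]
B={'side':avg('side'),'top':avg('top')}
M=np.array([621.8,22,250.]);y=np.array([-.061,.998,0]);P=lambda C,rr,th,h=10:proj(C,M+y*(rr-h*th)+np.array([0,0,h+rr*th]))
for view,refs in(('side',('side0','s5')),('top',('top0','t5'))):
  C=cam(view)
  for rr in(-193,-160):
    p=P(C,rr,0).astype(int);w=14;dp=(P(C,rr,-.02)-P(C,rr,0))
    for n in refs:
      a=cv2.cvtColor(cv2.imread(f'pics/{n}.png'),cv2.COLOR_BGR2GRAY).astype(np.float32);b=cv2.cvtColor(np.ascontiguousarray(B[view]),cv2.COLOR_BGR2GRAY)
      sl=np.s_[p[1]-w:p[1]+w,p[0]-w:p[0]+w]
      cc,W=cv2.findTransformECC(np.ascontiguousarray(a[sl]),np.ascontiguousarray(b[sl]),np.eye(2,3,dtype=np.float32),cv2.MOTION_TRANSLATION,(3,200,1e-7),None,1)
      print(view,rr,n,round(cc,3),W[:,2],'per -.02:',dp.round(2),'tilt',-.02*W[1,2]/dp[1])
s=r.get_state();print(s['time_s'],s['joints'].round(2))
```

```text
side -193 side0 0.764 [ 0.15251929 -0.56421345] per -.02: [ 0.13 -1.34] tilt -0.00839765167771819
side -193 s5 0.964 [ 0.1604451  -0.60071313] per -.02: [ 0.13 -1.34] tilt -0.008940906622716866
side -160 side0 0.881 [ 0.1003172 -1.0251976] per -.02: [ 0.07 -1.11] tilt -0.018416124490477068
side -160 s5 0.932 [0.85222954 0.03998469] per -.02: [ 0.07 -1.11] tilt 0.0007182644686951418
top -193 top0 0.644 [-0.73975885  0.03192194] per -.02: [ 0.12 -0.38] tilt 0.0016617948512782552
top -193 t5 0.632 [-0.12992519 -0.08831216] per -.02: [ 0.12 -0.38] tilt -0.0045973619177670615
top -160 top0 0.988 [ 0.01174731 -0.05804487] per -.02: [ 0.06 -0.32] tilt -0.0036665061354564056
top -160 t5 0.981 [ 0.02394836 -0.03706035] per -.02: [ 0.06 -0.32] tilt -0.0023409821491726006
34.3 [-0.83  0.17  0.44  1.8  -0.08  1.19 -0.31]
```

Emit:
arm_command([
  {"delta_pos":[0.02,-0.036,-0.05],"twist":[0,0,0]},
  {"delta_pos":[0.044,-0.072,-0.09],"twist":[0,0,0]},
  {"delta_pos":[0.044,-0.072,-0.111],"twist":[0,0,0]},
  {"delta_pos":[0.044,-0.072,-0.111],"twist":[0,0,0]},
  {"delta_pos":[0.044,-0.072,-0.111],"twist":[0,0,0]},
  {"delta_pos":[0.044,-0.072,-0.111],"twist":[0,0,0]},
  {"delta_pos":[0.044,-0.072,-0.111],"twist":[0,0,0]},
])

```text
time_s: 35.0
ee_pos: [532.7, 109.5, 275.9]
tcp_rot: [2.154, 2.286, 0.004]
ft_force: [0.5, 0.3, 0.0]
grip_width: 0.319
grasp_force: 0.0
```

Run:
```python
from bar import *
s=r.get_state();c=cam('wrist');save('wrist','wh');pickle.dump(c,open('wh.pkl','wb'));print(s['ee_pos'],s['time_s'])
for n in('w6','wh'):
    c=pickle.load(open(n+'.pkl','rb'));E=edges(n,range(88,180,4),400,465);E=E[E[:,2]-E[:,1]<14];o=[]
    for z in(258,260,262):
      for j in(1,2):
        P=np.array([onz(c,q[j],q[0],z) for q in E]);k=np.polyfit(P[:,1],P[:,0],1);o.append((k[0].round(4),np.polyval(k,140).round(2),np.polyval(k,200).round(2)))
    print(n,len(E),*[tuple(map(float,q)) for q in o])
```

```text
[532.7141476  109.50424689 275.90469748] 35.0
w6 23 (-0.0629, 611.02, 607.25) (-0.0714, 619.65, 615.37) (-0.0629, 610.29, 606.52) (-0.0714, 618.85, 614.56) (-0.0629, 609.57, 605.79) (-0.0714, 618.04, 613.76)
wh 23 (-0.0687, 610.69, 606.57) (-0.0658, 618.57, 614.62) (-0.0687, 609.97, 605.85) (-0.0658, 617.77, 613.82) (-0.0687, 609.25, 605.13) (-0.0658, 616.98, 613.03)
```

```bash
python3 -c "
from station import r
s=r.get_state();print(s['time_s'],s['ft_force'])
print(r.hand_in())"
```

```text
35.05 [ 0.14804693 -0.20974436 -0.05032649]
the job is handed in; nothing more can be done
None
```

I hung both casting trees on the bar, one on each arm about 91 mm from the pivot, and handed the job in at 35 s; the last tilt measurement was about −0.01 rad (limit ±0.02), and the hand-in gave no verdict.

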